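# Load a compact incubator, clip its hood on and start it

### The arm

A 6-joint arm with a two-finger parallel gripper is mounted at the origin on the work surface. World frame = base frame: x ahead of the robot, y to its left, z up, the work surface at z = 0. Lengths are in m, angles in degrees, forces in N, time in s.
With the tool pointing down it reaches from about 0.35 to 0.925 m from the base axis. Payload 6.4 kg.
Tool frame: the origin (TCP) lies between the finger pads; the fingertips stand 17 mm ahead of it and the grasp point (between the pads) lies 2 mm behind it; z points along the fingers, y is the direction in which the jaws open and shut (so a half turn about z gives the same grasp; the last joint's range is limited). The gripper opens to 94 mm and grips with 3 to 60 N. Pads are 16 mm wide; open, the fingers measure 119 mm over their backs; the gripper's body (75 mm by 177 mm) begins 78 mm behind the grasp point.
Start: joints at [-9.975, 14.043, 89.255, -0, 76.702, -9.975], TCP at [0.65, 0, 0.222] pointing down, gripper open.
Joint ranges: [-179.41, 179.41], [-58.25, 129.5], [7.25, 145.43], [-54.29, 234.29], [11.92, 165.04], [-157.13, 157.13]. Speed limits (degrees/s): [147.25, 147.25, 180, 180, 180, 180].

### API

Orientations are given as [roll, pitch, yaw] about the fixed x, y, z axes, in that order (R = Rz(yaw) Ry(pitch) Rx(roll)).
In Python, from workcell import ctrl gives the robot as it stands.
- The arm moves only by the shell command python3 -m crank 'ROWS' [OPENING] [FORCE]. ROWS is JSON, one flat list of numbers, 6 for each row, row after row: the shift along the tool's x, y, z in m, then the turn, a rotation vector about the tool's x, y, z in rad. A call has 1 to 8 rows; each row is the pose to reach, as a shift and turn from the pose measured when the call began, along the tool's axes at that moment; what a row does not reach only later rows make up. A row lasts 1/8 s, in which the tool goes at most 62.5 mm and 10.7 degrees, less where a joint would pass 70% of its speed; a pose out of reach is approached as far as the arm can. A call with a gripper value outside its range is refused whole. OPENING is the opening, from 0 (shut) to 1 (fully open), set as the call begins (- or left out, the last holds). The fingers move at their own pace and stop on an object; FORCE is the grip in N (left out, the last holds). Time passes only in rows, so rows that repeat a pose let the fingers close. It gives the time, the measured TCP pose, the force and the opening at its end, in the units of the state.
- ctrl.get_obs(): the state, without advancing time (a new reading comes with each control period).
- ctrl.grab_frame(name): name is "scene" or "side" or "wrist"; returns a dict with "pixels" (420x560x3 uint8, red, green, blue), "range_z" (420x560 float32, m along the optical axis (not along the pixel's ray), 0 where there is no reading), "mtx" (3x3 intrinsics, pixels), "origin" and "attitude" of the camera in the world; the wrist camera has in their place "mount" (4x4, takes a point from camera to tool coordinates, whose origin is the TCP and whose axes are the flange's). Camera axes: x right, y down, z forward; pixel columns grow to the right and rows downward; lengths in m; the calibration is good to about 2 mm. A picture is of the moment at which its call begins: read the wrist's pose just before it.
- ctrl.hand_in(): hands the job in, once; it reports no verdict.
Trained networks look in the newest picture that a camera, given by its name, has taken for a name from the list of things; names that differ only in an ending like _2 or _b are one class to them, and where a whole thing is asked for, a point or a joint stands for the part that bears it (a point fixed in the world has none). Each returns a list of dicts, best first, with "confidence" (0 to 1); they miss things now and then, are a little off and sometimes report something else, mostly with a low value. They report only what shows in the picture. A call takes as long as a camera call. They do not tell look-alikes from the thing itself.
- ctrl.look_for(camera, label): "box" ([left, top, width, height] in pixels, round what is visible of it).
- ctrl.cut_out(camera, label): "mask" (420x560 bool, what is visible of it) and "box" ([left, top, width, height] in pixels, round what is visible of it).
- ctrl.pinpoint(camera, label): "pixel" ([row, column] in pixels: a listed point, or the origin of a listed thing).
The state is a dict: "time": time; "joints": joint angles; "joint_velocities": joint speeds; "joint_efforts": joint torques, N m; "ee_pos": TCP position; "tcp_rot": TCP orientation; "ft_force": force on the tool from outside, world axes, zero at the start; "ft_torque": the same for the moment, N m; "width": finger opening in m.
Only numpy, scipy, OpenCV 4.12 (cv2) and the standard library are available. Lean on these libraries where they do the work, as an engineer would, in place of code of your own. Each camera call takes 0.05 s, during which the arm holds its last target.

### The job

Load the compact incubator: stack all the test panels that are there flat on its heated plate, one pile, and tap the pile square against the three locating pins. Then set the clear hood over them and press its corners down until all four clips have clicked home, and last press the round start key just until it clicks, without driving it hard onto its stop. Leave the flasks and the dishes where they stand.

Things in the scene. Friction and masses are not known exactly. Their poses are not given: they have to be found in the camera images.
- incubator: Compact bench incubator, fixed: housing 250 x 190 mm (x by y), deck 45 mm above the bench. Origin: centre of its underside; +x to its back, away from the keypad, +y left. The hood's place on the deck is centred at x = +35 mm, y = 0: an aluminium heated plate, 16 mm high (149 x 121 mm, upper edges bevelled 4 mm), which the hood's walls drop round with 1 to 3 mm of play; 3 steel pins stand on it.
- nest (a point): Middle of the panels' place on the plate's top: x = 27, y = -4, z = 61 mm of the incubator, same axes. A squared-up pile has its long sides along x, its centre straight above this point, its +y side touching two pins (axes at x = 36 and -36, y = 34 mm; a finger fits between), its +x end the third (x = 54, y = 0). Pins 8 mm thick, 36 mm tall. Its -x and -y sides are open for tapping.
- panel1_mid (a point): Test panel 1: flat rigid white panel with rows of small round wells, 100 x 60 x 9 mm (x by y by z), 50 g, lying wells up on the bench mat at the start. One or two of the four may be absent. Point: its centre, 4.5 mm above its underside; x along its length, z up. All are alike; either end may point forwards.
- panel2_mid (a point): Test panel 2: flat rigid white panel with rows of small round wells, 100 x 60 x 9 mm (x by y by z), 50 g, lying wells up on the bench mat at the start. One or two of the four may be absent. Point: its centre, 4.5 mm above its underside; x along its length, z up. All are alike; either end may point forwards.
- panel3_mid (a point): Test panel 3: flat rigid white panel with rows of small round wells, 100 x 60 x 9 mm (x by y by z), 50 g, lying wells up on the bench mat at the start. One or two of the four may be absent. Point: its centre, 4.5 mm above its underside; x along its length, z up. All are alike; either end may point forwards.
- panel4_mid (a point): Test panel 4: flat rigid white panel with rows of small round wells, 100 x 60 x 9 mm (x by y by z), 50 g, lying wells up on the bench mat at the start. One or two of the four may be absent. Point: its centre, 4.5 mm above its underside; x along its length, z up. All are alike; either end may point forwards.
- hood_grip (a point): Clear hood, 0.32 kg: open below, 160 x 130 mm, roof 62 mm high; grey flange round its foot (142 mm across y); on the roof a dark handle 70 mm long (x), 18 thick (y), 36 high. Point: handle's centre, 80 mm above the foot. Goes on with its x along the incubator's x (either way round). Set in place it rests loosely on the clip noses about 11 mm above home; home, the foot is on the deck, this point at 125 mm.
- corner1 (a point): Grey press pad on the front left corner of the hood's roof (as the hood stands at yaw 0; at x -62, y +50 mm from the hood's middle), 62 mm above the hood's lower edge; 107 mm above the bench when that corner is home. Some 5 to 15 N pressed here pushes the corner past its clip.
- corner2 (a point): Grey press pad on the front right corner of the hood's roof (as the hood stands at yaw 0; at x -62, y -50 mm from the hood's middle), 62 mm above the hood's lower edge; 107 mm above the bench when that corner is home. Some 5 to 15 N pressed here pushes the corner past its clip.
- corner3 (a point): Grey press pad on the back left corner of the hood's roof (as the hood stands at yaw 0; at x +62, y +50 mm from the hood's middle), 62 mm above the hood's lower edge; 107 mm above the bench when that corner is home. Some 5 to 15 N pressed here pushes the corner past its clip.
- corner4 (a point): Grey press pad on the back right corner of the hood's roof (as the hood stands at yaw 0; at x +62, y -50 mm from the hood's middle), 62 mm above the hood's lower edge; 107 mm above the bench when that corner is home. Some 5 to 15 N pressed here pushes the corner past its clip.
- clip1 (a joint): Spring clip at the front left corner of the hood's place, on the incubator (clip nose at x -23, y +70 mm of the incubator). Value: how far it is pushed outwards, in m: 0 at rest; 0.002 to 0.004 while the hood's flange holds it aside; back near 0 when it has clicked over the flange.
- clip2 (a joint): Spring clip at the front right corner of the hood's place, on the incubator (clip nose at x -23, y -70 mm of the incubator). Value: how far it is pushed outwards, in m: 0 at rest; 0.002 to 0.004 while the hood's flange holds it aside; back near 0 when it has clicked over the flange.
- clip3 (a joint): Spring clip at the back left corner of the hood's place, on the incubator (clip nose at x 93, y +70 mm of the incubator). Value: how far it is pushed outwards, in m: 0 at rest; 0.002 to 0.004 while the hood's flange holds it aside; back near 0 when it has clicked over the flange.
- clip4 (a joint): Spring clip at the back right corner of the hood's place, on the incubator (clip nose at x 93, y -70 mm of the incubator). Value: how far it is pushed outwards, in m: 0 at rest; 0.002 to 0.004 while the hood's flange holds it aside; back near 0 when it has clicked over the flange.
- start_key (a joint): Start key of the incubator, a large rubber-dome key. Value: how far it is pressed down, 0 to 0.0062 m (hard stop). The force rises to about 5 N at 0.0024 m, then the dome gives way with a click and the force drops, to about 2 N at 0.005 m; it springs back when let go. It counts as clicked from 0.003 m.
- key_top (a point): Middle of the top of the start key: grey round key 22 mm across in a dark collar on the keypad, at the keypad's right end (x = -88, y = -56 mm of the incubator), its top 59 mm above the bench when not pressed. The two small square keys and the display beside it are flush and need not be touched.
- mat: Blue-grey bench mat, fixed, 270 x 270 mm, 4 mm thick, on which the panels lie at the start. Origin: centre of its underside.
- flask1: Bystander: conical glass flask with a capped neck, 90 mm across, 156 mm tall, to be left alone. Origin: centre of its underside.
- flask2: Bystander: conical glass flask with a capped neck, 100 mm across, 171 mm tall, to be left alone. Origin: centre of its underside.
- dishes: Bystander: three stacked culture dishes, 90 mm across, 45 mm tall together, to be left alone. Origin: centre of its underside.
Mind the look-alikes: they are no part of the job. Leave any pink or purple look-alike of the part that bears panel3_mid alone.

How it is judged (in metres and radians):
On the way, in this order (a step that is already met when the one before it is completed fails the run):
1. every panel lies flat in one pile on the heated plate, squared up against the pins (x of panel1_mid in the frame of nest between -0.002 and 0.002 m and y of panel1_mid in the frame of nest between -0.002 and 0.002 m and z of panel1_mid in the frame of nest between 0.002 and 0.036 m and angle between the x axis of each of panel1_mid, panel2_mid, panel3_mid, panel4_mid and the x axis of nest, either way round below 0.05 rad and angle between each of panel1_mid, panel2_mid, panel3_mid, panel4_mid's own z axis and vertical below 0.06 rad and x of panel2_mid in the frame of nest between -0.002 and 0.002 m and y of panel2_mid in the frame of nest between -0.002 and 0.002 m and z of panel2_mid in the frame of nest between 0.002 and 0.036 m and x of panel3_mid in the frame of nest between -0.002 and 0.002 m and y of panel3_mid in the frame of nest between -0.002 and 0.002 m and z of panel3_mid in the frame of nest between 0.002 and 0.036 m and x of panel4_mid in the frame of nest between -0.002 and 0.002 m and y of panel4_mid in the frame of nest between -0.002 and 0.002 m and z of panel4_mid in the frame of nest between 0.002 and 0.036 m and linear speed of each of panel1, panel2, panel3, panel4 below 0.02 m/s), for 0.2 s.
2. the hood is over the pile, all four corners down and all four clips clicked home (z of corner1 in the frame of incubator between 0.104 and 0.109 m and value of joint each of clip1, clip2, clip3, clip4 below 0.0012 m and z of corner2 in the frame of incubator between 0.104 and 0.109 m and z of corner3 in the frame of incubator between 0.104 and 0.109 m and z of corner4 in the frame of incubator between 0.104 and 0.109 m), for 0.2 s.
3. the start key is pressed past its click (value of joint start_key above 0.003 m), for 0.02 s.
At the end, for the whole second after the job is handed in: Panels flat in one pile, each within 2 mm and 0.05 rad of the squared-up place; the hood's corners within 2 mm of home and every clip back within 1.2 mm of rest; then the start key was pressed past its click and let go; all at rest (all of step 1 and all of step 2 and linear speed of hood below 0.02 m/s and value of joint start_key below 0.001 m); the robot touches nothing.
It fails at once if the start key is driven onto its stop with more than 12 N (contact force between anything else and start_key above 12 N).
It fails at once if a flask is knocked over or pushed more than 15 mm (distance of flask1 from where it was at the start of the episode above 0.015 m or angle between flask1's own z axis and vertical above 0.3 rad).
It fails at once if a flask is knocked over or pushed more than 15 mm (distance of flask2 from where it was at the start of the episode above 0.015 m or angle between flask2's own z axis and vertical above 0.3 rad).
It fails at once if a stack of dishes is knocked over or pushed more than 15 mm (distance of dishes from where it was at the start of the episode above 0.015 m or angle between dishes's own z axis and vertical above 0.3 rad).
Of panel1, panel2, panel3, panel4 only 2 to 4 are there at a start; the rules pass over those that are not, and their reading is None.
At some moment in a run one of hood may be knocked a few centimetres aside while the robot is not near it.
Once in a run the grip may slacken for a moment while it holds something.
It also fails if it takes over 210 s, if anything falls off the work surface, if the arm or the gripper's body presses on something with over 40 N, if the wrist force passes 120 N, or if a joint passes its speed limit or range.

## Working session

There is one attempt and no reset: what is moved stays moved. The work goes in short steps, Python scripts to look and compute and a shell command to move; the robot and the scene stay as the last step left them, time stands still between calls to the robot, and variables do not carry over. Pictures are saved under pics/ and viewed, and the job is handed in when it is done.

```bash
ls; mkdir -p pics
cat > h.py <<'E'
import numpy as np, cv2
from workcell import ctrl
from scipy.spatial.transform import Rotation as R
def save(f,name): cv2.imwrite('pics/'+name+'.png',cv2.cvtColor(f['pixels'],cv2.COLOR_RGB2BGR))
def tool():
    o=ctrl.get_obs(); T=np.eye(4); T[:3,:3]=R.from_euler('xyz',o['tcp_rot'],degrees=True).as_matrix(); T[:3,3]=o['ee_pos']; return T
def cam(name):
    T=tool(); f=ctrl.grab_frame(name); C=np.eye(4)
    if name=='wrist': C=T@np.array(f['mount'])
    else:
        C[:3,3]=f['origin']; a=np.array(f['attitude'])
        if a.shape==(3,3): C[:3,:3]=a
        elif a.size==4: raise Exception('quat')
        else: C[:3,:3]=R.from_euler('xyz',a,degrees=True).as_matrix()
    f['C']=C; return f
def pts(f):
    K=np.array(f['mtx']); z=f['range_z']; v,u=np.mgrid[:z.shape[0],:z.shape[1]]
    P=np.stack([(u-K[0,2])/K[0,0]*z,(v-K[1,2])/K[1,1]*z,z],-1)
    P=P@f['C'][:3,:3].T+f['C'][:3,3]; P[z==0]=np.nan; return P
def proj(f,p):
    K=np.array(f['mtx']); q=np.linalg.inv(f['C'])@np.append(p,1); q=K@q[:3]; return q[:2]/q[2]
E
python3 - <<'E'
from h import *
print(ctrl.get_obs())
for n in ['scene','side','wrist']:
    f=cam(n); save(f,n+'0')
    print(n,np.round(f['mtx'],1).tolist(),np.round(f['C'],3).tolist(), f.get('attitude'))
    P=pts(f); print(np.nanmedian(P[...,2]))
    for l in ['panel1_mid','hood_grip','key_top','nest','incubator','mat','flask1','dishes','corner1']:
        for d in ctrl.pinpoint(n,l)[:6]:
            r,c=d['pixel'];ri,ci=int(min(max(r,0),419)),int(min(max(c,0),559)); print(l,np.round(d['pixel']),round(d['confidence'],2),np.round(P[ri,ci],3))
E
```

```text
pics
{'time': 0.0, 'joints': array([-9.97497703e+00,  1.40826196e+01,  8.93244469e+01,  1.26117140e-03,
        7.67008480e+01, -9.97589848e+00]), 'joint_velocities': array([ 0.00700252, -0.02773348, -0.04090991, -0.0390032 ,  0.08644855,
       -0.1593157 ]), 'joint_efforts': array([ 8.38778797e-04, -4.15839279e+01, -3.14599335e+01,  6.84806099e-02,
        3.33599187e-02, -1.41738678e-04]), 'ee_pos': array([6.49436477e-01, 1.13217504e-04, 2.21366424e-01]), 'tcp_rot': array([-1.79893930e+02, -1.99026868e-02,  9.00006118e+01]), 'ft_force': array([-0.82175226,  0.17183446, -0.69690896]), 'ft_torque': array([ 0.01372481, -0.01610619, -0.05095834]), 'width': 0.09396259173080664}
scene [[442.1, 0.0, 284.6], [0.0, 442.1, 209.9], [0.0, 0.0, 1.0]] [[-0.781, 0.426, -0.457, 1.092], [0.624, 0.554, -0.551, 0.653], [0.019, -0.715, -0.698, 0.91], [0.0, 0.0, 0.0, 1.0]] [-134.30845721   -1.06787224  141.3471589 ]
0.0013361703560469396
panel1_mid [266. 372.] 0.74 [0.455 0.245 0.016]
panel1_mid [332. 374.] 0.57 [0.592 0.379 0.016]
panel1_mid [156. 262.] 0.41 [0.64  0.023 0.32 ]
key_top [192. 287.] 0.
[... 1623 characters left out ...]
.581 -0.24   0.063]
corner1 [300. 297.] 0.64 [ 0.453 -0.253  0.061]
corner1 [309. 375.] 0.57 [ 0.572 -0.36   0.063]
wrist [[316.4, 0.0, 275.3], [0.0, 316.4, 209.6], [0.0, 0.0, 1.0]] [[1.0, -0.0, -0.001, 0.649], [-0.001, -0.964, -0.265, 0.077], [-0.001, 0.265, -0.964, 0.385], [0.0, 0.0, 0.0, 1.0]] None
0.003545756642821807
hood_grip [395. 212.] 0.33 [ 0.569 -0.253  0.063]
hood_grip [199. 212.] 0.19 [ 0.582 -0.     0.06 ]
key_top [157. 391.] 0.73 [0.761 0.045 0.075]
nest [211. 228.] 0.57 [ 0.597 -0.013  0.062]
flask1 [303. 370.] 0.98 [ 0.764 -0.135  0.043]
flask1 [158. 392.] 0.96 [0.761 0.044 0.076]
corner1 [398. 118.] 0.75 [ 0.6   -0.004  0.306]
corner1 [395. 214.] 0.61 [ 0.57  -0.252  0.062]
```

View pics/scene0.png

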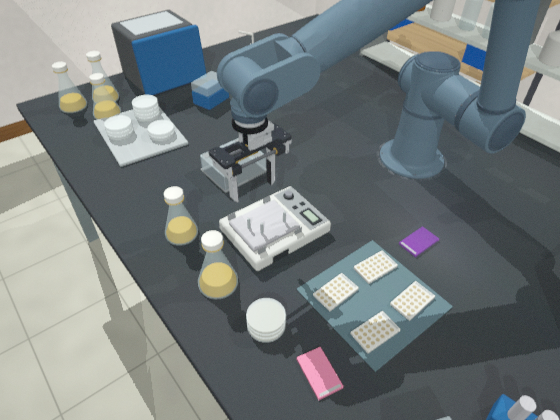

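View pics/side0.png

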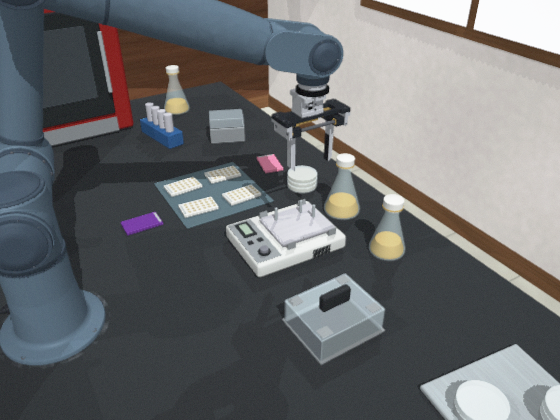

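View pics/wrist0.png

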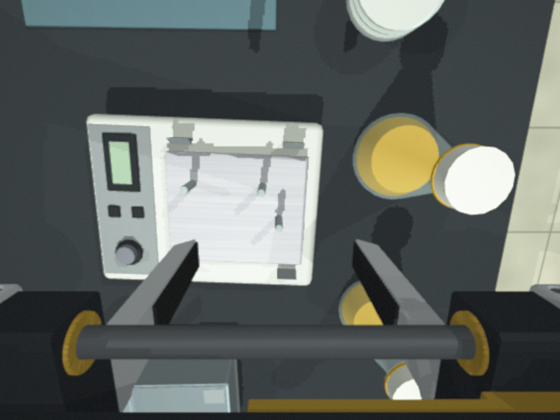

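Four white panels sit on the mat (scene: 376,267; 336,292; 413,300; 376,331). The purple (420,241) and pink (320,372) slabs off the mat are the look-alikes, so I leave those alone. The hood stands to the right of the incubator (side: 335,315). Next I move the wrist camera over the mat.

```bash
python3 -m crank '[0.15,-0.06,-0.04,0,0,0,0.29,-0.13,-0.09,0,0,0,0.29,-0.13,-0.09,0,0,0,0.29,-0.13,-0.09,0,0,0,0.29,-0.13,-0.09,0,0,0,0.29,-0.13,-0.09,0,0,0,0.29,-0.13,-0.09,0,0,0,0.29,-0.13,-0.09,0,0,0]' 1
cat > meas.py <<'E'
from h import *
def rects(f,zlo,zhi,lum=120,amin=800):
    P=pts(f); rgb=f['pixels'].astype(int)
    m=(P[...,2]>zlo)&(P[...,2]<zhi)
    m=cv2.morphologyEx(m.astype(np.uint8),cv2.MORPH_OPEN,np.ones((3,3)))
    n,lab,st,ce=cv2.connectedComponentsWithStats(m)
    out=[]
    for i in range(1,n):
        if st[i,4]<amin: continue
        mm=(lab==i); q=P[mm][:,:2].astype(np.float32)*1000
        (cx,cy),(w,h),a=cv2.minAreaRect(q)
        if w<h: w,h,a=h,w,a+90
        a=(a+90)%180-90
        out.append((round(cx,1),round(cy,1),round(w,1),round(h,1),round(a,1),np.round(np.median(P[mm][:,2])*1000,1),np.median(rgb[mm],0),np.round(ce[i])))
    return out
E
python3 - <<'E'
from meas import *
print(tool().round(4))
f=cam('wrist'); save(f,'w1')
for r in rects(f,0.0095,0.02): print(r)
P=pts(f)
for d in ctrl.pinpoint('wrist','panel1_mid'):
    r,c=map(int,d['pixel']); print(d, P[r,c].round(4))
E
```

```text
time: 2.5
ee_pos: [0.5204, 0.2887, 0.3115]
tcp_rot: [-179.9, 0.1, 89.9]
ft_force: [-0.9, 0.7, 0.2]
width: 0.0939
[[ 1.600e-03  1.000e+00 -1.300e-03  5.204e-01]
 [ 1.000e+00 -1.600e-03 -9.000e-04  2.887e-01]
 [-9.000e-04 -1.300e-03 -1.000e+00  3.115e-01]
 [ 0.000e+00  0.000e+00  0.000e+00  1.000e+00]]
(584.0, 380.0, 100.0, 60.0, -4.1, np.float64(12.8), array([248., 249., 241.]), array([322., 111.]))
(449.7, 377.3, 99.9, 60.0, 2.6, np.float64(13.0), array([248., 249., 242.]), array([226., 114.]))
(444.5, 250.7, 100.1, 60.4, -4.5, np.float64(12.8), array([248., 249., 240.]), array([227., 202.]))
(579.3, 244.1, 100.0, 60.3, 1.7, np.float64(12.7), array([247., 248., 239.]), array([316., 206.]))
{'pixel': [201.3, 226.0], 'confidence': 0.92} [0.4443 0.2527 0.0134]
{'pixel': [394.9, 252.6], 'confidence': 0.46} [ 0.4798 -0.0588  0.0582]
```

View pics/w1.png

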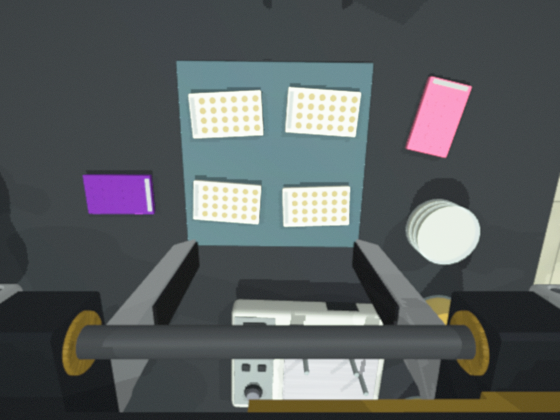

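Panels measure exactly 100x60 at z≈13 mm, all four white and on the mat (pixels 226,114; 322,111; 227,202; 316,206). I rule out the purple one at (120,193) and the pink one at (440,117). Next is the incubator, with the tool yawed to 180.

```bash
python3 -m crank '[-0.29,0.06,0,0,0,-1.3,-0.29,0.06,0,0,0,-1.3,-0.29,0.06,0,0,0,-1.3,-0.29,0.06,0,0,0,-1.3,-0.29,0.06,0,0,0,-1.3,-0.29,0.06,0,0,0,-1.3,-0.29,0.06,0,0,0,-1.3,-0.29,0.06,0,0,0,-1.3]' 1
python3 -m crank '[0,0,0,0,0,-0.27,0,0,0,0,0,-0.27,0,0,0,0,0,-0.27]'
python3 - <<'E'
from meas import *
print(tool().round(4)); print(ctrl.get_obs()['joints'].round(1))
f=cam('wrist'); save(f,'w2'); P=pts(f); np.save('w2P.npy',P)
for lo,hi in [(0.04,0.05),(0.057,0.064),(0.035,0.064)]:
    for r in rects(f,lo,hi): print(lo,r)
for n in ['scene','side']:
    g=cam(n); save(g,n+'2')
E
```

```text
time: 3.6
ee_pos: [0.5798, -0.0033, 0.311]
tcp_rot: [-179.9, -0.1, 164.3]
ft_force: [0.2, 0.1, 0.5]
width: 0.0939
time: 3.98
ee_pos: [0.5796, -0.0045, 0.3105]
tcp_rot: [-180.0, -0.2, 179.7]
ft_force: [0.3, -0.2, 0.9]
width: 0.0941
[[-1.000e+00  6.000e-03 -3.300e-03  5.796e-01]
 [ 6.000e-03  1.000e+00 -5.000e-04 -4.500e-03]
 [ 3.300e-03 -5.000e-04 -1.000e+00  3.105e-01]
 [ 0.000e+00  0.000e+00  0.000e+00  1.000e+00]]
[-1.160e+01  1.300e+00  9.410e+01 -1.000e-01  8.480e+01 -1.013e+02]
0.04 (570.4, -12.7, 247.2, 187.5, -2.3, np.float64(45.3), array([183., 193., 186.]), array([270., 147.]))
0.057 (509.5, -305.9, 160.4, 131.5, 1.2, np.float64(61.6), array([153., 171., 172.]), array([ 49., 131.]))
0.057 (605.3, -14.4, 145.7, 118.0, -2.3, np.float64(60.6), array([220., 223., 225.]), array([268., 200.]))
0.035 (509.4, -305.7, 160.4, 131.9, 1.3, np.float64(61.5), array([152., 170., 172.]), array([ 53., 131.]))
0.035 (569.7, -12.4, 248.6, 192.0, -2.3, np.float64(47.4), array([218., 221., 221.]), array([269., 166.]))
0.035 (746.9, 229.0, 83.0, 30.7, 41.0, np.float64(44.1), array([232., 240., 231.]), array([428., 291.]))
0.035 (772.0, 36.2, 84.5, 49.3, -82.5, np.float64(49.3), array([211., 184.,  98.]), array([302., 303.]))
```

View pics/w2.png

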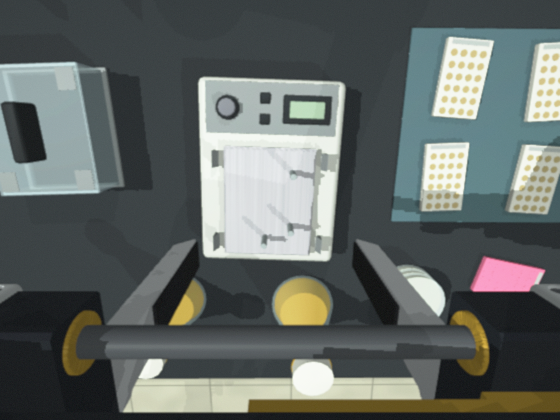

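Run:
```python
from meas import *
P=np.load('w2P.npy')
m=(P[...,2]>0.092)&(P[...,2]<0.102)&(abs(P[...,0]-0.6)<0.1)&(abs(P[...,1]+0.014)<0.08)
n,l,st,ce=cv2.connectedComponentsWithStats(m.astype(np.uint8))
for i in range(1,n):
    q=P[l==i]*1000; print(st[i,4],((q.min(0)+q.max(0))/2).round(1),np.ptp(q,axis=0).round(1), q.mean(0).round(1))
a=np.radians(-2.3);Rm=np.array([[np.cos(a),-np.sin(a)],[np.sin(a),np.cos(a)]])
I=np.array([570.2,-12.7]); print('nest',I+Rm@[27,-4])
for p in [(27+36,30),(27-36,30),(27+54,-4)]: print(p,I+Rm@p)
for p in [(63,34),(-9,34),(81,0)]: print('abs',p,I+Rm@p)
for p in [(63,30),(-9,30)]:print(p,I+Rm@p)
```

```text
36 [562.4  17.5  95.2] [7.1 6.1 5.5] [562.3  17.4  96.1]
32 [633.7  14.3  95.1] [6.5 6.3 4.5] [633.8  14.3  96. ]
34 [651.  -19.9  95.3] [7.7 6.4 5.5] [650.5 -19.9  96.2]
nest [597.0177215  -17.78033598]
(63, 30) [634.35320067  14.74752892]
(-9, 30) [562.41120422  17.63701799]
(81, -4) [650.97421883 -19.94745278]
abs (63, 34) [634.51372784  18.7443065 ]
abs (-9, 34) [562.57173139  21.63379557]
abs (81, 0) [651.134746  -15.9506752]
(63, 30) [634.35320067  14.74752892]
(-9, 30) [562.41120422  17.63701799]
```

```bash
cat > go.py <<'E'
import sys
from h import *
# world target mm, yaw deg (tool yaw = 180+yaw) -> tool shift / turn from the pose now
args=list(map(float,sys.argv[1:])); T=tool()
print('now',(T[:3,3]*1000).round(1),ctrl.get_obs()['tcp_rot'].round(2),ctrl.get_obs()['width'].round(4),ctrl.get_obs()['ft_force'].round(2))
for i in range(0,len(args),4):
    x,y,z,a=args[i:i+4]
    Rt=R.from_euler('xyz',[180,0,180+a],degrees=True).as_matrix()
    d=T[:3,:3].T@(np.array([x,y,z])/1000-T[:3,3]); r=R.from_matrix(T[:3,:3].T@Rt).as_rotvec()
    print('shift',d.round(4),'turn',r.round(3))
E
python3 go.py 579.3 244.1 60 1.7 579.3 244.1 22.5 1.7
```

```text
Traceback (most recent call last):
  File "go.py", line 5, in <module>
    print('now',(T[:3,3]*1000).round(1),ctrl.get_obs()['tcp_rot'].round(2),ctrl.get_obs()['width'].round(4),ctrl.get_obs()['ft_force'].round(2))
                                                                           ^^^^^^^^^^^^^^^^^^^^^^^^^^^^^
AttributeError: 'float' object has no attribute 'round'
```

```bash
sed -i "s/ctrl.get_obs()\['width'\].round(4)/round(ctrl.get_obs()['width'],4)/" go.py
python3 go.py 579.3 244.1 60 1.7 579.3 244.1 22.5 1.7
```

```text
now [579.7  -3.9 310.7] [-1.7997e+02 -1.6000e-01  1.7970e+02] 0.0941 [-0.06 -0.65 -0.03]
shift [0.001  0.2481 0.2506] turn [-0.001 -0.003 -0.035]
shift [0.0009 0.2482 0.2881] turn [-0.001 -0.003 -0.035]
```

```bash
python3 -m crank '[0.001,0.15,0.11,-0.001,-0.003,-0.03,0.001,0.248,0.25,-0.001,-0.003,-0.035,0.001,0.248,0.25,-0.001,-0.003,-0.035,0.001,0.248,0.25,-0.001,-0.003,-0.035,0.001,0.248,0.25,-0.001,-0.003,-0.035,0.001,0.248,0.25,-0.001,-0.003,-0.035,0.001,0.248,0.25,-0.001,-0.003,-0.035,0.001,0.248,0.25,-0.001,-0.003,-0.035]' 1 25
python3 go.py 579.3 244.1 22.5 1.7
```

```text
time: 5.12
ee_pos: [0.5803, 0.2435, 0.0618]
tcp_rot: [180.0, 0.1, -178.3]
ft_force: [0.5, -0.5, -0.0]
width: 0.0942
now [580.3 243.5  61.8] [ 1.7997e+02  1.1000e-01 -1.7833e+02] 0.0942 [ 0.53 -0.49 -0.04]
shift [0.001  0.0006 0.0393] turn [ 0.001  0.002 -0.001]
```

```bash
python3 -m crank '[0.001,0.0006,0.025,0.001,0.002,0,0.001,0.0006,0.039,0.001,0.002,0,0.001,0.0006,0.039,0.001,0.002,0,0.001,0.0006,0.039,0.001,0.002,0]' 
python3 go.py 579.3 244.1 22.5 1.7
```

```text
time: 5.62
ee_pos: [0.5801, 0.2439, 0.0238]
tcp_rot: [-180.0, 0.1, -178.4]
ft_force: [-0.4, -0.5, 0.0]
width: 0.094
now [580.1 243.9  23.8] [-1.7999e+02  8.0000e-02 -1.7836e+02] 0.094 [-0.36 -0.48  0.01]
shift [0.0008 0.0003 0.0013] turn [-0.     0.001 -0.001]
```

```bash
python3 -m crank '[0.0005,0.0003,0.001,0,0,0,0.0005,0.0003,0.001,0,0,0,0.0005,0.0003,0.001,0,0,0,0.0005,0.0003,0.001,0,0,0,0.0005,0.0003,0.001,0,0,0,0.0005,0.0003,0.001,0,0,0]' 0 25
python3 -m crank '[0,0,-0.06,0,0,0,0,0,-0.11,0,0,0,0,0,-0.11,0,0,0,0,0,-0.11,0,0,0]' 
python3 -c "
from h import *
f=cam('wrist');save(f,'w3')"
python3 go.py 596 -18.8 135 -2.3 596 -18.8 80 -2.3
```

```text
time: 6.38
ee_pos: [0.5797, 0.2442, 0.023]
tcp_rot: [-180.0, 0.1, -178.4]
ft_force: [-0.0, -0.3, 0.8]
width: 0.0596
time: 6.88
ee_pos: [0.5788, 0.2441, 0.132]
tcp_rot: [-180.0, 0.0, -178.4]
ft_force: [-0.9, 0.6, -0.9]
width: 0.0597
now [578.2 243.9 131. ] [-1.7996e+02 -9.0000e-02 -1.7836e+02] 0.0593 [0.37 0.77 0.1 ]
shift [-0.0102 -0.2631 -0.0038] turn [-0.001 -0.002  0.069]
shift [-0.0103 -0.2631  0.0512] turn [-0.001 -0.002  0.069]
```

View pics/w3.png

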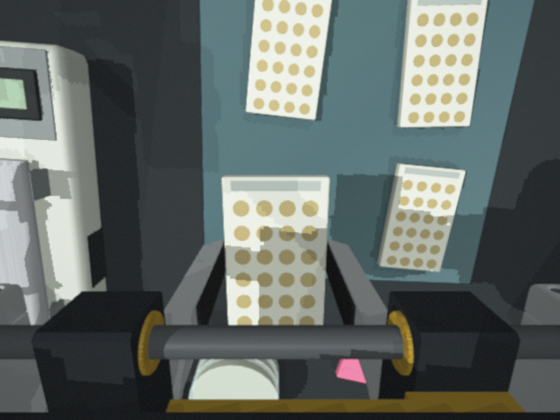

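The panel is held flat at width 59.6 mm. I carry it over the nest.

```bash
python3 -m crank '[-0.010,-0.06,-0.008,0,-0.002,0.069,-0.010,-0.263,-0.008,0,-0.002,0.069,-0.010,-0.263,-0.008,0,-0.002,0.069,-0.010,-0.263,-0.008,0,-0.002,0.069,-0.010,-0.263,-0.008,0,-0.002,0.069,-0.010,-0.263,-0.008,0,-0.002,0.069,-0.010,-0.263,-0.008,0,-0.002,0.069,-0.010,-0.263,-0.008,0,-0.002,0.069]'
python3 go.py 596 -18.8 135 -2.3 596 -18.8 82 -2.3
```

```text
time: 7.92
ee_pos: [0.5956, -0.017, 0.1389]
tcp_rot: [-180.0, -0.0, 177.8]
ft_force: [0.4, -0.4, 0.3]
width: 0.0594
now [595.6 -17.  138.9] [-1.7997e+02 -1.0000e-02  1.7781e+02] 0.0594 [ 0.36 -0.36  0.28]
shift [-0.0004 -0.0018  0.0039] turn [-0.001 -0.     0.002]
shift [-0.0005 -0.0017  0.0569] turn [-0.001 -0.     0.002]
```

```bash
python3 -m crank '[-0.0004,-0.0018,0.02,0,0,0.002,-0.0004,-0.0018,0.045,0,0,0.002,-0.0005,-0.0018,0.055,0,0,0.002,-0.0005,-0.0018,0.057,0,0,0.002,-0.0005,-0.0018,0.057,0,0,0.002,-0.0005,-0.0018,0.057,0,0,0.002]'
python3 go.py 596 -18.8 80 -2.3
```

```text
time: 8.68
ee_pos: [0.5967, -0.019, 0.0828]
tcp_rot: [-180.0, 0.1, 177.7]
ft_force: [0.5, 0.8, 0.3]
width: 0.0595
now [596.7 -19.   82.8] [-1.7995e+02  8.0000e-02  1.7770e+02] 0.0595 [0.51 0.76 0.29]
shift [0.0007 0.0002 0.0028] turn [-0.001  0.001  0.   ]
```

```bash
python3 -m crank '[0.0005,0,0.0025,0,0,0,0.0005,0,0.0025,0,0,0,0.0005,0,0.0025,0,0,0]'
python3 -m crank '[0,0,0,0,0,0,0,0,0,0,0,0,0,0,0,0,0,0,0,0,-0.05,0,0,0,0,0,-0.06,0,0,0,0,0,-0.06,0,0,0]' 0.85
python3 go.py 444.5 250.7 70 -4.5 444.5 250.7 22.5 -4.5
```

```text
time: 9.05
ee_pos: [0.5962, -0.019, 0.0804]
tcp_rot: [-180.0, 0.1, 177.7]
ft_force: [-0.2, -0.2, -1.6]
width: 0.0595
time: 9.8
ee_pos: [0.5965, -0.019, 0.1409]
tcp_rot: [-179.9, 0.2, 177.7]
ft_force: [0.2, -0.5, -0.0]
width: 0.0798
now [596.5 -19.  140.9] [-179.94    0.18  177.7 ] 0.0798 [ 0.22 -0.49 -0.01]
shift [0.1629 0.2635 0.0701] turn [-0.001  0.003  0.038]
shift [0.1631 0.2635 0.1176] turn [-0.001  0.003  0.038]
```

```bash
python3 -m crank '[0.06,0.1,-0.02,0,0.003,0.038,0.163,0.2635,0.07,0,0.003,0.038,0.163,0.2635,0.07,0,0.003,0.038,0.163,0.2635,0.07,0,0.003,0.038,0.163,0.2635,0.07,0,0.003,0.038,0.163,0.2635,0.07,0,0.003,0.038,0.163,0.2635,0.07,0,0.003,0.038,0.163,0.2635,0.07,0,0.003,0.038]' 1
python3 - <<'E'
from meas import *
f=cam('scene');save(f,'s3')
for r in rects(f,0.066,0.076,amin=150): print(r)
E
python3 go.py 444.5 250.7 22 -4.5
```

```text
time: 10.8
ee_pos: [0.4456, 0.2498, 0.0705]
tcp_rot: [-179.9, 0.1, 175.4]
ft_force: [0.5, -1.1, -0.8]
width: 0.094
(600.5, -755.4, 94.0, 63.4, 64.7, np.float64(72.4), array([235., 243., 241.]), array([143., 102.]))
(598.1, -18.9, 101.2, 67.9, -7.4, np.float64(71.0), array([229., 228., 217.]), array([266., 217.]))
now [445.8 249.7  70.6] [-1.7995e+02  8.0000e-02  1.7541e+02] 0.0937 [ 0.3   0.26 -0.57]
shift [0.0014 0.0009 0.0486] turn [-0.001  0.001 -0.002]
```

View pics/s3.png

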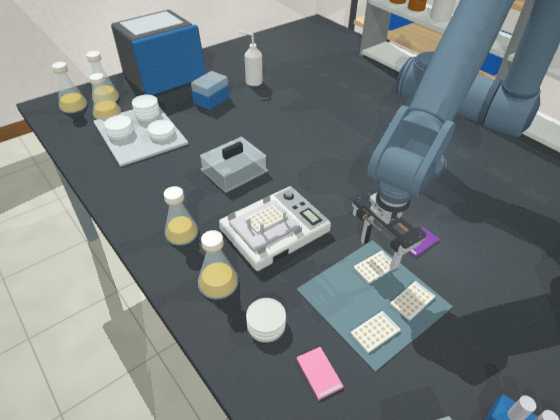

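The first panel lies on the plate (266,217). I pick the second one.

```bash
python3 -m crank '[0.0014,0.0009,0.035,0,0.001,0,0.0014,0.0009,0.049,0,0.001,0,0.0014,0.0009,0.049,0,0.001,0,0.0014,0.0009,0.049,0,0.001,0,0.0014,0.0009,0.049,0,0.001,0]'
python3 -m crank '[0,0,0.0005,0,0,0,0,0,0.0005,0,0,0,0,0,0.0005,0,0,0,0,0,0.0005,0,0,0,0,0,0.0005,0,0,0]' 0 25
python3 -m crank '[0,0,-0.06,0,0,0,0,0,-0.12,0,0,0,0,0,-0.12,0,0,0,0,0,-0.12,0,0,0]' 
python3 go.py 596 -18.8 142 -2.3
```

```text
time: 11.48
ee_pos: [0.4448, 0.2505, 0.0219]
tcp_rot: [-180.0, 0.0, 175.4]
ft_force: [-0.9, -0.7, -0.1]
width: 0.0938
time: 12.1
ee_pos: [0.4448, 0.2506, 0.0214]
tcp_rot: [-180.0, 0.0, 175.4]
ft_force: [-1.5, -0.4, -0.1]
width: 0.0595
time: 12.6
ee_pos: [0.444, 0.2504, 0.1405]
tcp_rot: [-179.9, -0.0, 175.4]
ft_force: [0.2, -0.4, -0.0]
width: 0.0595
now [444.  250.4 140.5] [-1.7993e+02 -2.0000e-02  1.7539e+02] 0.0595 [ 0.18 -0.43 -0.02]
shift [-0.1731 -0.2562 -0.0012] turn [-0.001 -0.    -0.04 ]
```

```bash
python3 -m crank '[-0.04,-0.05,-0.007,0,0,-0.02,-0.173,-0.256,-0.006,0,0,-0.04,-0.173,-0.256,-0.006,0,0,-0.04,-0.173,-0.256,-0.006,0,0,-0.04,-0.173,-0.256,-0.006,0,0,-0.04,-0.173,-0.256,-0.006,0,0,-0.04,-0.173,-0.256,-0.006,0,0,-0.04,-0.173,-0.256,-0.006,0,0,-0.04]'
python3 go.py 596 -18.8 89.5 -2.3
```

```text
time: 13.6
ee_pos: [0.5948, -0.0172, 0.1456]
tcp_rot: [-180.0, -0.2, 177.8]
ft_force: [-0.2, -0.2, -0.9]
width: 0.0596
now [594.8 -17.2 145.6] [-1.7997e+02 -1.5000e-01  1.7778e+02] 0.0596 [-0.16 -0.18 -0.94]
shift [-0.0015 -0.0015  0.0561] turn [-0.001 -0.003  0.001]
```

```bash
python3 -m crank '[-0.0015,-0.0015,0.02,0,-0.003,0,-0.0015,-0.0015,0.045,0,-0.003,0,-0.0015,-0.0015,0.056,0,-0.003,0,-0.0015,-0.0015,0.057,0,-0.003,0,-0.0015,-0.0015,0.057,0,-0.003,0,-0.0015,-0.0015,0.057,0,-0.003,0]'
python3 go.py 596 -18.8 87.5 -2.3
```

```text
time: 14.35
ee_pos: [0.5962, -0.0183, 0.089]
tcp_rot: [-180.0, 0.0, 177.8]
ft_force: [-0.1, 0.2, 0.3]
width: 0.0596
now [596.2 -18.3  89. ] [-1.8000e+02  5.0000e-02  1.7778e+02] 0.0596 [-0.14  0.18  0.27]
shift [ 0.0001 -0.0005  0.0015] turn [-0.     0.001  0.001]
```

```bash
python3 -m crank '[0,-0.0005,0.0015,0,0.001,0,0,-0.0005,0.0015,0,0.001,0]'
python3 -m crank '[0,0,0,0,0,0,0,0,0,0,0,0,0,0,0,0,0,0,0,0,-0.04,0,0,0,0,0,-0.06,0,0,0,0,0,-0.06,0,0,0]' 0.85
python3 go.py 449.7 377.3 70 2.6
```

```text
time: 14.6
ee_pos: [0.5964, -0.0185, 0.088]
tcp_rot: [180.0, 0.0, 177.8]
ft_force: [-0.4, 1.4, 3.0]
width: 0.0597
time: 15.35
ee_pos: [0.5977, -0.0189, 0.15]
tcp_rot: [-180.0, 0.2, 177.8]
ft_force: [-0.4, -0.3, -0.3]
width: 0.0797
now [597.7 -18.9 150. ] [-179.99    0.25  177.77] 0.0797 [-0.42 -0.31 -0.3 ]
shift [0.1636 0.3901 0.0792] turn [-0.     0.004 -0.084]
```

```bash
python3 -m crank '[0.03,0.06,-0.02,0,0.004,-0.084,0.1636,0.39,0.03,0,0.004,-0.084,0.1636,0.39,0.03,0,0.004,-0.084,0.1636,0.39,0.03,0,0.004,-0.084,0.1636,0.39,0.079,0,0.004,-0.084,0.1636,0.39,0.079,0,0.004,-0.084,0.1636,0.39,0.079,0,0.004,-0.084,0.1636,0.39,0.079,0,0.004,-0.084]' 1
python3 - <<'E'
from meas import *
f=cam('scene');save(f,'s4')
for r in rects(f,0.073,0.085,amin=150): print(r)
E
python3 go.py 449.7 377.3 22 2.6
```

```text
time: 16.35
ee_pos: [0.4457, 0.3786, 0.0663]
tcp_rot: [-179.8, -0.3, -177.1]
ft_force: [-0.8, -0.4, 0.1]
width: 0.094
(598.8, -15.3, 102.2, 68.4, -3.6, np.float64(79.8), array([230., 229., 218.]), array([265., 215.]))
now [447.1 377.8  67.4] [-179.86   -0.21 -177.23] 0.0939 [ 0.13 -0.43  0.85]
shift [-0.0027 -0.0005  0.0454] turn [-0.002 -0.004  0.003]
```

```bash
python3 -m crank '[-0.002,-0.0005,0.03,-0.002,-0.003,0.003,-0.002,-0.0005,0.045,-0.002,-0.003,0.003,-0.002,-0.0005,0.045,-0.002,-0.003,0.003,-0.002,-0.0005,0.045,-0.002,-0.003,0.003,-0.002,-0.0005,0.045,-0.002,-0.003,0.003]'
python3 go.py 449.7 377.3 22 2.6
```

```text
time: 17.02
ee_pos: [0.4494, 0.377, 0.0227]
tcp_rot: [-180.0, -0.0, -177.4]
ft_force: [1.0, 0.3, 0.6]
width: 0.0939
now [449.4 377.   22.7] [-1.7999e+02 -1.0000e-02 -1.7744e+02] 0.0939 [1.05 0.35 0.59]
shift [-0.0003  0.0003  0.0007] turn [-0.    -0.    -0.001]
```

```bash
python3 -m crank '[0,0,0.0005,0,0,0,0,0,0.0005,0,0,0,0,0,0.0005,0,0,0,0,0,0.0005,0,0,0,0,0,0.0005,0,0,0]' 0 25
python3 -m crank '[0,0,-0.06,0,0,0,0,0,-0.125,0,0,0,0,0,-0.125,0,0,0,0,0,-0.125,0,0,0]' 
python3 go.py 596 -18.8 150 -2.3
```

```text
time: 17.65
ee_pos: [0.4494, 0.377, 0.0222]
tcp_rot: [-180.0, -0.0, -177.4]
ft_force: [-0.4, -0.4, 0.5]
width: 0.0592
time: 18.15
ee_pos: [0.4491, 0.3769, 0.1468]
tcp_rot: [-180.0, -0.0, -177.4]
ft_force: [-0.2, 0.0, -0.8]
width: 0.0594
now [449.1 376.9 146.8] [-1.7997e+02 -4.0000e-02 -1.7743e+02] 0.0594 [-0.19  0.03 -0.78]
shift [-0.1291 -0.4018 -0.0031] turn [-0.    -0.001  0.085]
```

```bash
python3 -m crank '[-0.02,-0.06,-0.006,0,-0.001,0.04,-0.129,-0.402,-0.006,0,-0.001,0.085,-0.129,-0.402,-0.006,0,-0.001,0.085,-0.129,-0.402,-0.006,0,-0.001,0.085,-0.129,-0.402,-0.006,0,-0.001,0.085,-0.129,-0.402,-0.006,0,-0.001,0.085,-0.129,-0.402,-0.006,0,-0.001,0.085,-0.129,-0.402,-0.006,0,-0.001,0.085]'
python3 go.py 596 -18.8 98 -2.3
```

```text
time: 19.15
ee_pos: [0.5953, -0.0216, 0.1502]
tcp_rot: [180.0, -0.2, 177.4]
ft_force: [1.2, 0.8, -0.9]
width: 0.0593
now [595.3 -21.6 150.2] [179.99  -0.21 177.44] 0.0593 [ 1.2   0.8  -0.87]
shift [-0.0008  0.0029  0.0522] turn [ 0.    -0.004 -0.005]
```

```bash
python3 -m crank '[-0.0008,0.0029,0.015,0,-0.004,-0.005,-0.0008,0.0029,0.04,0,-0.004,-0.005,-0.0008,0.0029,0.0505,0,-0.004,-0.005,-0.0008,0.0029,0.0505,0,-0.004,-0.005,-0.0008,0.0029,0.0505,0,-0.004,-0.005,-0.0008,0.0029,0.0505,0,-0.004,-0.005]'
python3 go.py 596 -18.8 97.5 -2.3
```

```text
time: 19.9
ee_pos: [0.5955, -0.0182, 0.0994]
tcp_rot: [180.0, -0.0, 177.7]
ft_force: [-1.6, -1.6, -0.9]
width: 0.0595
now [595.5 -18.2  99.4] [ 1.7995e+02 -5.0000e-02  1.7774e+02] 0.0595 [-1.64 -1.59 -0.92]
shift [-0.0006 -0.0006  0.0019] turn [ 0.001 -0.001  0.001]
```

```bash
python3 -m crank '[-0.0006,-0.0005,0.0018,0,-0.001,0,-0.0006,-0.0005,0.0018,0,-0.001,0]'
python3 -m crank '[0,0,0,0,0,0,0,0,0,0,0,0,0,0,0,0,0,0,0,0,-0.04,0,0,0,0,0,-0.06,0,0,0,0,0,-0.06,0,0,0]' 0.85
python3 go.py 584 380 70 -4.1
```

```text
time: 20.15
ee_pos: [0.5964, -0.0184, 0.098]
tcp_rot: [179.9, 0.1, 177.7]
ft_force: [-1.0, 0.1, 1.0]
width: 0.0596
time: 20.9
ee_pos: [0.5976, -0.0187, 0.1599]
tcp_rot: [180.0, 0.3, 177.7]
ft_force: [0.2, 0.2, -0.4]
width: 0.0798
now [597.6 -18.7 159.9] [179.95   0.29 177.73] 0.0798 [ 0.19  0.16 -0.35]
shift [0.0298 0.3978 0.0901] turn [0.001 0.005 0.032]
```

```bash
python3 -m crank '[0.003,0.06,-0.01,0,0.005,0.032,0.0298,0.398,0.03,0,0.005,0.032,0.0298,0.398,0.03,0,0.005,0.032,0.0298,0.398,0.03,0,0.005,0.032,0.0298,0.398,0.09,0,0.005,0.032,0.0298,0.398,0.09,0,0.005,0.032,0.0298,0.398,0.09,0,0.005,0.032,0.0298,0.398,0.09,0,0.005,0.032]' 1
python3 - <<'E'
from meas import *
f=cam('scene');save(f,'s5')
for r in rects(f,0.082,0.0915,amin=150): print(r)
E
python3 go.py 584 380 22 -4.1
```

```text
time: 21.9
ee_pos: [0.5808, 0.3816, 0.0656]
tcp_rot: [-179.9, -0.3, 176.1]
ft_force: [-0.1, 0.1, -0.2]
width: 0.0942
(599.7, -19.1, 101.2, 62.4, -3.3, np.float64(88.7), array([236., 234., 224.]), array([265., 212.]))
now [582.2 380.4  67.3] [-179.92   -0.21  176.01] 0.0941 [-0.09  0.02  0.35]
shift [-0.002  -0.0002  0.0453] turn [-0.001 -0.004  0.002]
```

```bash
python3 -m crank '[-0.0015,0,0.03,-0.001,-0.003,0.002,-0.0015,0,0.045,-0.001,-0.003,0.002,-0.0015,0,0.045,-0.001,-0.003,0.002,-0.0015,0,0.045,-0.001,-0.003,0.002,-0.0015,0,0.045,-0.001,-0.003,0.002]'
python3 go.py 584 380 22 -4.1
python3 -m crank '[0,0,0.0005,0,0,0,0,0,0.0005,0,0,0,0,0,0.0005,0,0,0,0,0,0.0005,0,0,0,0,0,0.0005,0,0,0]' 0 25
python3 -m crank '[0,0,-0.06,0,0,0,0,0,-0.135,0,0,0,0,0,-0.135,0,0,0,0,0,-0.135,0,0,0]' 
python3 go.py 596 -18.8 160 -2.3
```

```text
time: 22.58
ee_pos: [0.5838, 0.3799, 0.0227]
tcp_rot: [-180.0, -0.0, 175.9]
ft_force: [-0.3, 0.4, -0.2]
width: 0.0938
now [583.8 379.9  22.7] [-1.7999e+02 -1.0000e-02  1.7587e+02] 0.0938 [-0.34  0.44 -0.21]
shift [-0.0002  0.0001  0.0007] turn [-0. -0. -0.]
time: 23.2
ee_pos: [0.5838, 0.3799, 0.0222]
tcp_rot: [-180.0, -0.0, 175.9]
ft_force: [-0.5, -0.2, -0.2]
width: 0.0597
time: 23.7
ee_pos: [0.5841, 0.38, 0.1578]
tcp_rot: [180.0, 0.1, 175.9]
ft_force: [-0.9, -0.4, -1.0]
width: 0.0598
now [584.1 380.  157.8] [1.7997e+02 6.0000e-02 1.7587e+02] 0.0598 [-0.94 -0.41 -1.02]
shift [-0.0406 -0.397  -0.0023] turn [ 0.     0.001 -0.032]
```

```bash
python3 -m crank '[-0.006,-0.06,-0.003,0,0.001,-0.02,-0.0406,-0.397,-0.003,0,0.001,-0.032,-0.0406,-0.397,-0.003,0,0.001,-0.032,-0.0406,-0.397,-0.003,0,0.001,-0.032,-0.0406,-0.397,-0.003,0,0.001,-0.032,-0.0406,-0.397,-0.003,0,0.001,-0.032,-0.0406,-0.397,-0.003,0,0.001,-0.032,-0.0406,-0.397,-0.003,0,0.001,-0.032]'
python3 go.py 596 -18.8 107 -2.3
```

```text
time: 24.7
ee_pos: [0.5944, -0.0203, 0.1577]
tcp_rot: [179.9, -0.3, 177.5]
ft_force: [0.4, 1.1, -0.3]
width: 0.0598
now [594.4 -20.3 157.7] [179.92  -0.27 177.52] 0.0598 [ 0.36  1.07 -0.35]
shift [-0.0017  0.0015  0.0507] turn [ 0.001 -0.005 -0.003]
```

```bash
python3 -m crank '[-0.0015,0.0015,0.015,0.001,-0.005,-0.003,-0.0015,0.0015,0.04,0.001,-0.005,-0.003,-0.0015,0.0015,0.05,0.001,-0.005,-0.003,-0.0015,0.0015,0.05,0.001,-0.005,-0.003,-0.0015,0.0015,0.05,0.001,-0.005,-0.003,-0.0015,0.0015,0.05,0.001,-0.005,-0.003]'
python3 go.py 596 -18.8 106.5 -2.3
```

```text
time: 25.45
ee_pos: [0.595, -0.0182, 0.1068]
tcp_rot: [180.0, -0.1, 177.7]
ft_force: [-0.4, -2.5, -1.6]
width: 0.0599
now [595.  -18.2 106.8] [ 1.7995e+02 -1.0000e-01  1.7772e+02] 0.0599 [-0.36 -2.47 -1.59]
shift [-0.001  -0.0006  0.0002] turn [ 0.001 -0.002  0.   ]
```

Release and lift, then look from above with the wrist camera.

```bash
python3 -m crank '[0,0,0,0,0,0,0,0,0,0,0,0,0,0,0,0,0,0,0,0,-0.04,0,0,0,0,0,-0.1,0,0,0,0,0,-0.15,0,0,0,0.0,0,-0.19,0,0,0,0.0,0,-0.19,0,0,0]' 0.85
python3 - <<'E'
from meas import *
f=cam('wrist');save(f,'w6')
for r in rects(f,0.0935,0.1,amin=150): print('top',r)
P=pts(f); np.save('w6.npy',P)
a=np.radians(-2.3);Rm=np.array([[np.cos(a),np.sin(a)],[-np.sin(a),np.cos(a)]])
T=tool();print(T[:3,3])
print(f['range_z'].shape)
E
python3 go.py 597 -17.8 160 -2.3
```

```text
time: 26.45
ee_pos: [0.5971, -0.0185, 0.3013]
tcp_rot: [-180.0, 0.4, 177.7]
ft_force: [-0.6, -0.5, -0.8]
width: 0.0802
top (535.8, -296.0, 69.2, 18.5, 1.7, np.float64(97.1), array([60., 65., 66.]), array([ 30., 146.]))
top (595.1, -14.3, 99.5, 67.0, -2.7, np.float64(96.7), array([240., 242., 233.]), array([276., 186.]))
[ 0.5958881  -0.0183316   0.29821792]
(420, 560)
now [595.9 -18.3 298.2] [1.7997e+02 8.0000e-02 1.7773e+02] 0.0801 [-0.72 -0.09 -0.7 ]
shift [-0.0009  0.0005  0.1382] turn [0.    0.001 0.   ]
```

View pics/w6.png

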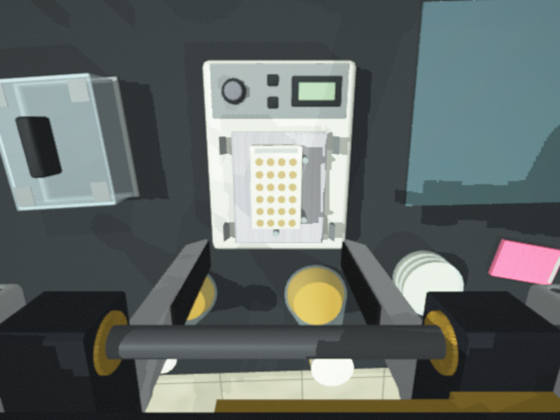

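All four panels lie in one pile (wrist 276,186), slightly short of the pins at -x and about 1 mm off in y. I tap from -y first, with the fingers closed.

```bash
python3 go.py 594.6 -77.8 130 -2.3 594.6 -77.8 81 -2.3
```

```text
now [595.9 -18.3 298.2] [1.7997e+02 8.0000e-02 1.7773e+02] 0.0801 [-0.72 -0.09 -0.7 ]
shift [-0.0008 -0.0596  0.1682] turn [0.    0.001 0.   ]
shift [-0.0008 -0.0596  0.2172] turn [0.    0.001 0.   ]
```

```bash
python3 -m crank '[-0.0008,-0.0596,0.05,0,0.001,0,-0.0008,-0.0596,0.168,0,0.001,0,-0.0008,-0.0596,0.168,0,0.001,0,-0.0008,-0.0596,0.168,0,0.001,0,-0.0008,-0.0596,0.168,0,0.001,0,-0.0008,-0.0596,0.168,0,0.001,0]' 0 10
python3 go.py 594.6 -77.8 81 -2.3
```

```text
time: 27.25
ee_pos: [0.5965, -0.0781, 0.1334]
tcp_rot: [-179.9, 0.3, 177.8]
ft_force: [0.0, 0.0, 0.0]
width: 0.0231
now [596.5 -78.1 133.4] [-179.95    0.31  177.75] 0.0231 [0.03 0.02 0.04]
shift [0.0022 0.0003 0.0524] turn [-0.001  0.005  0.001]
```

```bash
python3 -m crank '[0.002,0,0.02,0,0.005,0,0.002,0,0.045,0,0.005,0,0.002,0,0.052,0,0.005,0,0.002,0,0.052,0,0.005,0,0.002,0,0.052,0,0.005,0]' 0
python3 go.py 594.6 -77.8 81 -2.3 595.3 -60.3 81 -2.3
python3 - <<'E'
from meas import *
f=cam('side');save(f,'d7')
E
```

```text
time: 27.88
ee_pos: [0.5955, -0.0783, 0.0824]
tcp_rot: [-179.9, 0.1, 177.8]
ft_force: [0.1, -0.3, 0.2]
width: 0.0009
now [595.5 -78.3  82.4] [-1.7992e+02  1.2000e-01  1.7776e+02] 0.0009 [ 0.14 -0.31  0.17]
shift [0.0009 0.0005 0.0014] turn [-0.001  0.002  0.001]
shift [0.0009 0.018  0.0014] turn [-0.001  0.002  0.001]
```

View pics/d7.png

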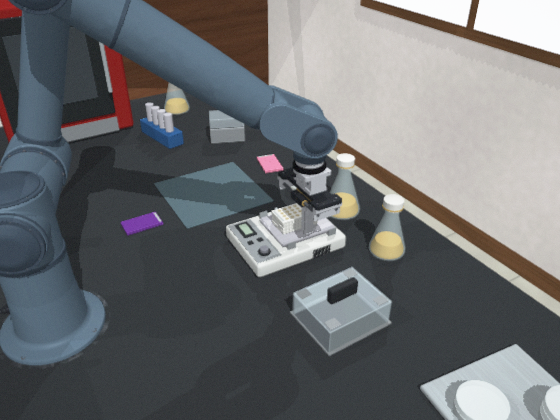

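The closed fingers stand beside the pile on its -y side, and the hood has moved to about (342,300), so it was knocked. I push in +y in small steps.

```bash
python3 -m crank '[0.0005,0.008,0.001,0,0.002,0,0.0005,0.013,0.001,0,0.002,0,0.0005,0.0145,0.001,0,0.002,0,0.0005,0.0155,0.001,0,0.002,0,0.0005,0.0165,0.001,0,0.002,0]'
python3 -m crank '[0,0.0007,0,0,0,0,0,0.0014,0,0,0,0,0,0.0014,0,0,0,0]'
python3 go.py 595.3 -60.3 81 -2.3
```

```text
time: 28.55
ee_pos: [0.5957, -0.0618, 0.0814]
tcp_rot: [-179.9, 0.0, 177.8]
ft_force: [0.2, 0.2, -0.1]
width: 0.0005
time: 28.92
ee_pos: [0.5958, -0.0607, 0.0815]
tcp_rot: [-179.9, 0.0, 177.7]
ft_force: [-0.1, -1.2, -0.0]
width: 0.0003
now [595.8 -60.7  81.5] [-1.7989e+02  2.0000e-02  1.7775e+02] 0.0003 [-0.05 -1.25 -0.05]
shift [0.0005 0.0004 0.0005] turn [-0.002  0.     0.001]
```

```bash
python3 -m crank '[0,0.0008,0,0,0,0,0,0.0016,0,0,0,0,0,0.0016,0,0,0,0]'
python3 -m crank '[0,0.0008,0,0,0,0,0,0.0015,0,0,0,0,0,0.0015,0,0,0,0]'
```

```text
time: 29.3
ee_pos: [0.5958, -0.0606, 0.0816]
tcp_rot: [-179.7, 0.0, 177.8]
ft_force: [-1.4, -8.0, -0.6]
width: 0.0002
time: 29.68
ee_pos: [0.5958, -0.0606, 0.0817]
tcp_rot: [-179.6, 0.0, 177.8]
ft_force: [-0.4, -6.9, -0.3]
width: 0.0006
```

Firm contact: 7-8 N against the two pins, at the predicted place. Next is the -x tap.

```bash
python3 -m crank '[0,-0.008,0,0,0,0,0,-0.015,-0.02,0,0,0,0,-0.015,-0.056,0,0,0,0,-0.015,-0.056,0,0,0]'
python3 go.py 517.1 -14.6 138 -2.3 517.1 -14.6 82 -2.3
```

```text
time: 30.18
ee_pos: [0.5979, -0.0759, 0.1426]
tcp_rot: [-179.5, 0.5, 177.8]
ft_force: [0.9, 0.3, -0.6]
width: 0.0003
now [597.9 -75.9 142.6] [-179.47    0.48  177.77] 0.0003 [ 0.92  0.35 -0.61]
shift [0.0832 0.0582 0.0034] turn [-0.009  0.008  0.001]
shift [0.0837 0.0587 0.0594] turn [-0.009  0.008  0.001]
```

```bash
python3 -m crank '[0.05,0.02,-0.003,-0.009,0.008,0,0.083,0.0585,0,-0.009,0.008,0,0.083,0.0585,0.01,-0.009,0.008,0,0.083,0.0585,0.03,-0.009,0.008,0,0.083,0.0585,0.055,-0.009,0.008,0,0.083,0.0585,0.059,-0.009,0.008,0,0.083,0.0585,0.059,-0.009,0.008,0]'
python3 go.py 517.1 -14.6 82 -2.3 535 -15.4 82 -2.3 539 -15.5 82 -2.3
```

```text
time: 31.05
ee_pos: [0.5181, -0.0152, 0.0824]
tcp_rot: [-180.0, 0.0, 177.8]
ft_force: [0.5, 0.7, -0.2]
width: 0.0006
now [518.1 -15.2  82.4] [-1.7999e+02  1.0000e-02  1.7775e+02] 0.0006 [ 0.48  0.7  -0.16]
shift [0.0011 0.0005 0.0004] turn [-0.     0.     0.001]
shift [-0.0169  0.0004  0.0004] turn [-0.     0.     0.001]
shift [-0.0209  0.0005  0.0004] turn [-0.     0.     0.001]
```

```bash
python3 -m crank '[-0.01,0.0005,0,0,0,0,-0.015,0.0005,0,0,0,0,-0.017,0.0005,0,0,0,0,-0.0185,0.0005,0,0,0,0,-0.0195,0.0005,0,0,0,0]'
python3 -m crank '[-0.0008,0,0,0,0,0,-0.0016,0,0,0,0,0,-0.0016,0,0,0,0,0]'
python3 -m crank '[-0.0008,0,0,0,0,0,-0.0014,0,0,0,0,0,-0.0014,0,0,0,0,0]'
```

```text
time: 31.68
ee_pos: [0.5375, -0.0154, 0.0824]
tcp_rot: [-180.0, -0.0, 177.8]
ft_force: [-1.2, 0.4, 0.4]
width: 0.0001
time: 32.05
ee_pos: [0.5384, -0.0154, 0.0823]
tcp_rot: [180.0, -0.1, 177.8]
ft_force: [-5.2, -0.1, 3.1]
width: 0.0005
time: 32.42
ee_pos: [0.5393, -0.0154, 0.0822]
tcp_rot: [180.0, -0.2, 177.8]
ft_force: [-4.2, 0.1, 3.7]
width: 0.0006
```

```bash
python3 -m crank '[-0.0008,0,0,0,0,0,-0.0014,0,0,0,0,0,-0.0014,0,0,0,0,0]'
python3 -m crank '[-0.0008,0,0,0,0,0,-0.0014,0,0,0,0,0,-0.0014,0,0,0,0,0]'
```

```text
time: 32.8
ee_pos: [0.5396, -0.0153, 0.0822]
tcp_rot: [180.0, -0.4, 177.8]
ft_force: [-7.6, -0.2, 6.3]
width: 0.0005
time: 33.17
ee_pos: [0.5397, -0.0153, 0.0821]
tcp_rot: [180.0, -0.6, 177.8]
ft_force: [-8.7, -0.2, 8.2]
width: 0.0008
```

```bash
python3 -m crank '[0.008,0,0,0,0,0,0.015,0,0,0,0,0,0.015,0,-0.06,0,0,0,0.015,0,-0.12,0,0,0,0.0,0,-0.18,0,0,0,-0.04,0,-0.21,0,0,0,-0.04,0,-0.21,0,0,0]'
cat > chk.py <<'E'
from meas import *
import sys
f=cam('wrist');save(f,sys.argv[1]); P=pts(f); np.save('chk.npy',P)
a=np.radians(-2.3);Rm=np.array([[np.cos(a),np.sin(a)],[-np.sin(a),np.cos(a)]])
Q=((P[...,:2]*1000)-[597,-17.8])@Rm.T
z=P[...,2]*1000
m=(z>92)&(z<101)&(abs(Q[...,0])<70)&(abs(Q[...,1])<50)
# extents of the top via row/col profile, avoiding pins
for lab,sel in (('y',(abs(Q[...,0])<25)),('x-',(abs(Q[...,1]+15)<10))):
    q=Q[m&sel]; k=1 if lab=='y' else 0
    print(lab,np.percentile(q[:,k],[0.5,99.5]).round(1), q[:,k].min().round(1),q[:,k].max().round(1))
q=Q[m]; print(np.median(z[m]))
mm=m&(abs(Q[...,1])<26)|m&(abs(Q[...,0])<25)
top=cv2.minAreaRect(Q[m&(Q[...,1]<28)&~((Q[...,0]>49)&(abs(Q[...,1])<8))].astype(np.float32)); print(top)
for n in ['scene','side']:
    pass
for r in rects(f,0.09,0.1,amin=100): print(r)
for r in rects(f,0.055,0.066,amin=100): print(r)
E
python3 chk.py w8
```

```text
time: 34.05
ee_pos: [0.5844, -0.0174, 0.2947]
tcp_rot: [-179.9, -0.2, 177.8]
ft_force: [-0.2, -0.1, 0.6]
width: 0.0003
y [-29.8  29.6] -30.2 29.8
x- [-49.6  47.6] -49.6 49.4
96.77994492672693
((0.00739288330078125, -1.1136817932128906), (58.20895004272461, 99.43806457519531), 89.99356079101562)
(536.0, -296.0, 70.0, 19.0, 1.3, np.float64(96.9), array([57., 62., 63.]), array([ 30., 159.]))
(597.1, -14.3, 99.5, 67.4, -2.7, np.float64(96.8), array([239., 242., 231.]), array([276., 201.]))
(535.9, -296.7, 160.4, 132.7, 1.1, np.float64(61.6), array([157., 175., 176.]), array([ 56., 155.]))
(480.5, -65.1, 20.7, 20.3, -53.1, np.float64(58.7), array([153., 160., 166.]), array([232., 103.]))
(605.6, -14.2, 148.0, 120.6, -2.3, np.float64(60.6), array([212., 217., 219.]), array([281., 192.]))
(751.7, -174.7, 37.8, 8.3, -74.4, np.float64(60.2), array([219., 195., 100.]), array([171., 307.]))
```

View pics/w8.png

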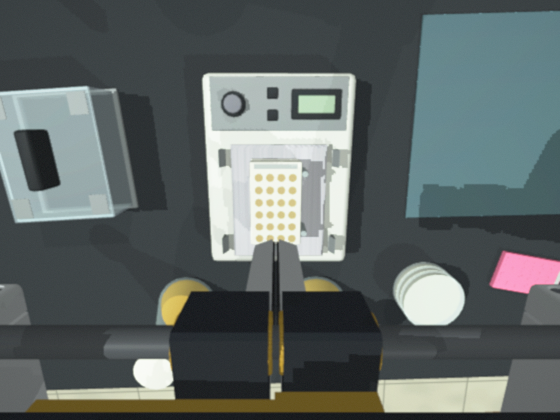

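The top panel sits at ±50/±30 of the nest. I check the lower panels' faces with the side camera.

Run:
```python
from meas import *
a=np.radians(-2.3);Rm=np.array([[np.cos(a),np.sin(a)],[-np.sin(a),np.cos(a)]])
for n in ('side','scene'):
    f=cam(n);save(f,n+'9');P=pts(f);Q=((P[...,:2]*1000)-[597,-17.8])@Rm.T;z=P[...,2]*1000
    im=cv2.cvtColor(f['pixels'],cv2.COLOR_RGB2BGR); u,v=proj(f,np.array([.597,-.018,.08])).astype(int)
    c=im[v-50:v+50,u-65:u+65]; cv2.imwrite('pics/%s9c.png'%n,cv2.resize(c,None,fx=6,fy=6,interpolation=cv2.INTER_CUBIC))
    for lo in (62,71,80,89):
        m=(z>lo+2)&(z<lo+7)
        s=m&(abs(Q[...,0])<45)&(Q[...,1]<-25)&(Q[...,1]>-40)
        t=m&(abs(Q[...,1])<25)&(Q[...,0]<-45)&(Q[...,0]>-60)
        print(n,lo,s.sum(),np.percentile(Q[s][:,1],[5,50,95]).round(1) if s.sum() else '',t.sum(),np.percentile(Q[t][:,0],[5,50,95]).round(1) if t.sum() else '')
```

```text
side 62 56 [-34.5 -29.7 -26.8] 22 [-55.  -47.7 -46.8]
side 71 56 [-31.9 -28.7 -25.6] 12 [-48.9 -47.7 -46.7]
side 80 58 [-31.3 -28.8 -26.1] 15 [-49.6 -48.1 -46.7]
side 89 60 [-32.1 -28.8 -26.1] 11 [-48.3 -47.4 -46.3]
scene 62 0  2 [-56.7 -55.6 -54.6]
scene 71 0  0 
scene 80 0  1 [-46.1 -46.1 -46.1]
scene 89 12 [-33.8 -30.7 -27.4] 2 [-46.8 -46.7 -46.6]
```

View pics/side9c.png

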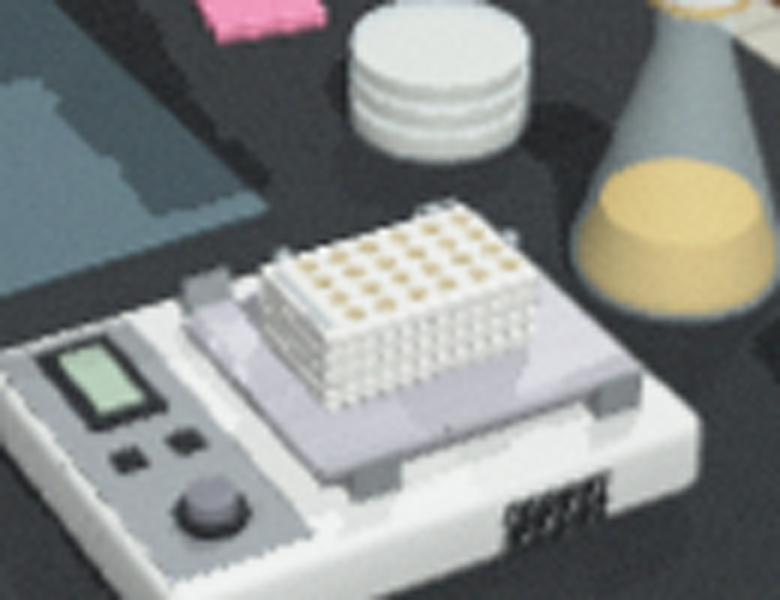

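All four layers are flush, so step 1 is done. Next I take the hood: handle at (536,-296.4), yaw 1.2.

```bash
python3 go.py 536 -296.4 200 1.2
```

```text
now [580.6 -16.7 289.7] [179.96  -0.78 177.8 ] 0.0003 [-0.17 -0.19 -1.45]
shift [ 0.0326 -0.2813  0.0899] turn [ 0.001 -0.014 -0.059]
```

```bash
python3 -m crank '[0.005,-0.06,0,0,-0.014,-0.03,0.0326,-0.281,0.09,0,-0.014,-0.059,0.0326,-0.281,0.09,0,-0.014,-0.059,0.0326,-0.281,0.09,0,-0.014,-0.059,0.0326,-0.281,0.09,0,-0.014,-0.059,0.0326,-0.281,0.09,0,-0.014,-0.059,0.0326,-0.281,0.09,0,-0.014,-0.059,0.0326,-0.281,0.09,0,-0.014,-0.059]' 1 40
python3 - <<'E'
from meas import *
for n in ('wrist','side'):
    f=cam(n);save(f,n+'10')
    for lo,hi in ((.088,.103),(.055,.07)):
        for r in rects(f,lo,hi,amin=100): print(n,r)
E
python3 go.py 536 -296.4 82.5 1.2
```

```text
time: 35.2
ee_pos: [0.5363, -0.2947, 0.2004]
tcp_rot: [179.9, 0.1, -178.7]
ft_force: [0.9, 0.5, 0.3]
width: 0.0767
wrist (535.7, -297.1, 69.2, 17.3, 1.3, np.float64(97.4), array([65., 71., 73.]), array([273., 213.]))
wrist (573.1, -43.2, 53.5, 21.1, 9.6, np.float64(96.4), array([187., 180., 161.]), array([548., 260.]))
wrist (536.7, -296.9, 160.6, 130.3, 1.3, np.float64(61.8), array([179., 200., 202.]), array([273., 197.]))
wrist (480.7, -65.9, 21.5, 20.7, 72.7, np.float64(58.9), array([172., 180., 187.]), array([516., 153.]))
wrist (579.4, -43.2, 98.7, 64.0, -2.7, np.float64(60.8), array([165., 169., 170.]), array([511., 242.]))
wrist (544.7, -87.0, 22.0, 3.7, -7.1, np.float64(60.2), array([ 95., 100.,  99.]), array([483., 218.]))
wrist (757.2, -178.3, 51.0, 16.5, -65.6, np.float64(62.0), array([243., 228., 121.]), array([372., 388.]))
side (720.9, 618.7, 111.2, 87.0, -25.1, np.float64(90.9), array([157.5, 170. , 177. ]), array([226., 114.]))
side (110.7, 854.0, 144.8, 27.2, -5.6, np.float64(95.3), array([40., 42., 44.]), array([ 28., 127.]))
side (600.7, -15.3, 108.9, 69.5, -1.1, n
[... 455 characters left out ...]
), array([ 36., 134.]))
side (604.5, -17.7, 148.0, 121.1, -2.5, np.float64(61.1), array([141., 143., 147.]), array([295., 229.]))
side (769.2, -181.5, 59.1, 27.6, -34.0, np.float64(61.8), array([226.5, 210.5, 152. ]), array([389., 235.]))
side (537.6, -296.7, 163.4, 134.5, 1.2, np.float64(62.0), array([169., 180., 186.]), array([341., 301.]))
side (3.0, -46.1, 134.4, 53.7, 3.4, np.float64(62.4), array([ 87., 106., 122.]), array([ 51., 321.]))
side (702.7, -675.5, 51.6, 20.9, 35.0, np.float64(56.6), array([232., 239., 240.]), array([553., 398.]))
now [ 536.5 -295.   200.7] [ 1.7997e+02  8.0000e-02 -1.7871e+02] 0.0849 [ 0.23 -0.24 -0.26]
shift [ 0.0007 -0.0015  0.1182] turn [0.    0.001 0.002]
```

View pics/wrist10.png

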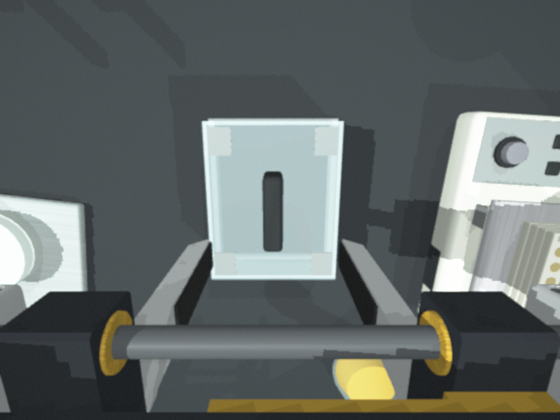

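The hood is squarely below the gripper, handle at (273,211). I descend and grip.

```bash
python3 -m crank '[0.0006,-0.002,0.06,0,0.001,0,0.0006,-0.002,0.105,0,0.001,0,0.0006,-0.002,0.1165,0,0.001,0,0.0006,-0.002,0.117,0,0.001,0,0.0006,-0.002,0.117,0,0.001,0,0.0006,-0.002,0.117,0,0.001,0]'
python3 go.py 536.2 -297 83 1.3
```

```text
time: 36.05
ee_pos: [0.5372, -0.2978, 0.0858]
tcp_rot: [-179.9, 0.2, -178.7]
ft_force: [0.8, -0.9, -0.5]
width: 0.0936
now [ 537.2 -297.8   85.8] [-1.7990e+02  1.7000e-01 -1.7871e+02] 0.0936 [ 0.78 -0.91 -0.49]
shift [0.001  0.0008 0.0028] turn [-0.002  0.003 -0.   ]
```

```bash
python3 -m crank '[0.0006,0.0007,0.0022,-0.001,0.002,0,0.0006,0.0007,0.0022,-0.001,0.002,0]'
python3 -m crank '[0,0,0,0,0,0,0,0,0,0,0,0,0,0,0,0,0,0,0,0,0,0,0,0,0,0,0,0,0,0,0,0,0,0,0,0,0,0,0,0,0,0,0,0,0,0,0,0]' 0 40
python3 go.py 536.2 -297 83 1.3
```

```text
time: 36.3
ee_pos: [0.5368, -0.2972, 0.084]
tcp_rot: [-179.9, 0.1, -178.7]
ft_force: [-0.0, -0.3, 0.0]
width: 0.094
time: 37.3
ee_pos: [0.5368, -0.2972, 0.084]
tcp_rot: [-179.9, 0.1, -178.7]
ft_force: [0.2, 0.6, 1.2]
width: 0.0177
now [ 536.8 -297.2   84. ] [-1.7993e+02  8.0000e-02 -1.7871e+02] 0.0177 [0.19 0.63 1.25]
shift [0.0006 0.0002 0.001 ] turn [-0.001  0.001 -0.   ]
```

```bash
python3 -m crank '[0,0,-0.02,0,0,0,0,0,-0.06,0,0,0,0,0,-0.11,0,0,0,0,0,-0.138,0,0,0,0,0,-0.138,0,0,0,0,0,-0.138,0,0,0]'
python3 - <<'E'
from meas import *
f=cam('side');save(f,'side11')
E
python3 go.py 605.8 -14.2 224 -2.3
```

```text
time: 38.05
ee_pos: [0.5357, -0.2964, 0.2204]
tcp_rot: [180.0, -0.0, -178.7]
ft_force: [-0.5, 0.3, -4.3]
width: 0.0178
now [ 535.6 -296.2  219.7] [ 1.7992e+02 -8.0000e-02 -1.7871e+02] 0.018 [ 0.12 -0.48 -3.42]
shift [-0.0766  0.2804 -0.004 ] turn [ 0.001 -0.002  0.063]
```

View pics/side11.png

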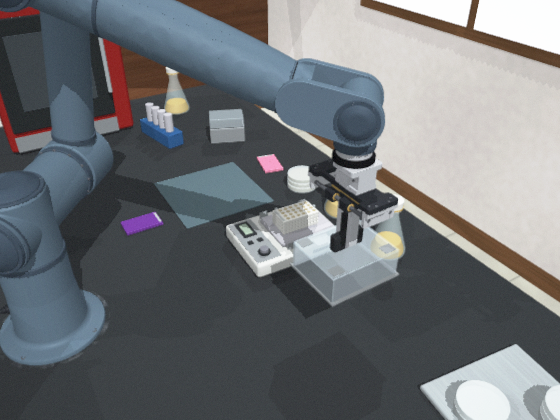

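```bash
python3 -m crank '[-0.01,0.03,-0.007,0,-0.002,0.01,-0.025,0.08,-0.007,0,-0.002,0.03,-0.038,0.13,-0.007,0,-0.002,0.04,-0.05,0.18,-0.007,0,-0.002,0.05,-0.064,0.23,-0.007,0,-0.002,0.063,-0.0766,0.27,-0.007,0,-0.002,0.063,-0.0766,0.28,-0.007,0,-0.002,0.063,-0.0766,0.28,-0.007,0,-0.002,0.063]'
python3 - <<'E'
from meas import *
for n in ('wrist','scene','side'):
    f=cam(n);save(f,n+'12'); P=pts(f); z=P[...,2]*1000
    T=tool(); print(n,T[:3,3].round(4))
    for r in rects(f,T[2,3]-.084+.055,T[2,3]-.084+.067,amin=300): print(n,r)
E
python3 go.py 605.8 -14.2 160 -2.3
```

```text
time: 39.1
ee_pos: [0.605, -0.0143, 0.2254]
tcp_rot: [179.9, -0.1, 177.7]
ft_force: [-0.2, -0.7, -4.1]
width: 0.0179
wrist [ 0.6052 -0.0151  0.2258]
wrist (578.4, -13.2, 130.6, 107.0, 87.7, np.float64(203.4), array([210., 225., 225.]), array([275., 193.]))
scene [ 0.6053 -0.0155  0.2261]
scene (606.8, -17.0, 161.9, 138.7, -2.6, np.float64(204.6), array([182., 193., 196.]), array([262., 186.]))
side [ 0.6055 -0.0158  0.2264]
side (606.5, -15.4, 164.2, 136.1, -2.6, np.float64(204.2), array([184., 199., 207.]), array([297., 176.]))
now [605.5 -15.8 226.4] [ 1.7994e+02 -3.0000e-02  1.7759e+02] 0.0174 [ 0.74  0.27 -3.82]
shift [-0.0003  0.0015  0.0664] turn [ 0.001 -0.001 -0.002]
```

View pics/wrist12.png

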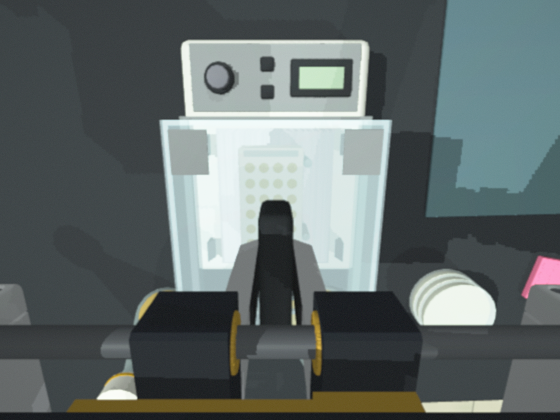

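View pics/side12.png

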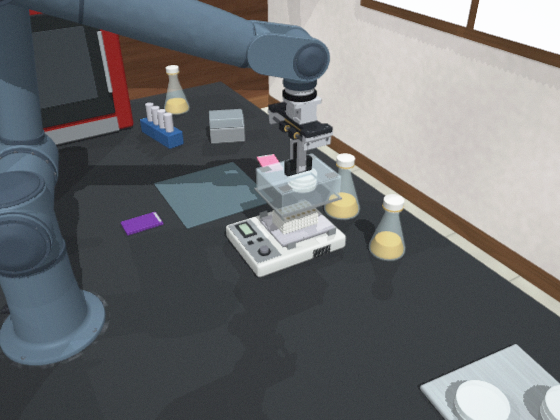

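The hood hangs level over the pile, aligned to -2.3°. I lower it.

```bash
python3 -m crank '[-0.0003,0.0015,0.0,0,-0.001,-0.002,-0.0003,0.0015,0.02,0,-0.001,-0.002,-0.0003,0.0015,0.04,0,-0.001,-0.002,-0.0003,0.0015,0.06,0,-0.001,-0.002,-0.0003,0.0015,0.069,0,-0.001,-0.002,-0.0003,0.0015,0.069,0,-0.001,-0.002,-0.0003,0.0015,0.069,0,-0.001,-0.002]'
python3 - <<'E'
from meas import *
f=cam('wrist');save(f,'wrist13'); T=tool(); print(T[:3,3].round(4))
for r in rects(f,T[2,3]-.084+.055,T[2,3]-.084+.067,amin=300): print(r)
E
python3 go.py 605.6 -14.2 139 -2.3
```

```text
time: 40.12
ee_pos: [0.6064, -0.0143, 0.1583]
tcp_rot: [179.9, 0.1, 177.7]
ft_force: [-0.3, 0.3, -3.7]
width: 0.0177
[ 0.6065 -0.0143  0.1585]
(580.0, -13.2, 130.7, 107.0, 87.7, np.float64(136.1), array([218., 231., 231.]), array([276., 193.]))
now [606.5 -14.3 158.5] [1.7995e+02 1.4000e-01 1.7771e+02] 0.0176 [ 0.11  0.12 -3.14]
shift [0.001  0.     0.0195] turn [0.001 0.002 0.   ]
```

View pics/wrist13.png

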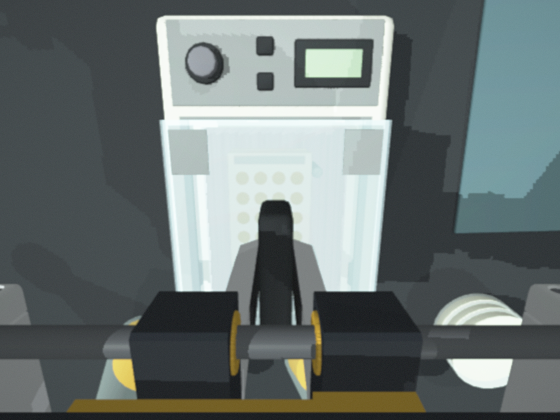

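```bash
python3 -m crank '[0.0013,0,0.003,0,0.002,0,0.0013,0,0.008,0,0.002,0,0.0013,0,0.012,0,0.002,0,0.0013,0,0.016,0,0.002,0,0.0013,0,0.018,0,0.002,0,0.0013,0,0.018,0,0.002,0]'
python3 go.py 605.2 -14.2 139 -2.3
```

```text
time: 40.92
ee_pos: [0.6053, -0.0145, 0.1404]
tcp_rot: [180.0, 0.0, 177.7]
ft_force: [-0.3, -1.5, -3.0]
width: 0.0176
now [605.3 -14.5 140.4] [1.7998e+02 2.0000e-02 1.7771e+02] 0.0176 [-0.34 -1.48 -3.  ]
shift [0.0001 0.0003 0.0014] turn [0. 0. 0.]
```

```bash
python3 -m crank '[0,0.0003,0.0008,0,0,0,0,0.0003,0.0016,0,0,0,0,0.0003,0.0016,0,0,0]'
python3 -m crank '[0,0,0.0008,0,0,0,0,0,0.0014,0,0,0,0,0,0.0014,0,0,0]'
```

```text
time: 41.3
ee_pos: [0.6057, -0.0143, 0.1396]
tcp_rot: [180.0, 0.1, 177.7]
ft_force: [-0.7, -0.4, 1.3]
width: 0.0178
time: 41.68
ee_pos: [0.606, -0.0143, 0.1387]
tcp_rot: [-180.0, 0.1, 177.7]
ft_force: [-1.3, -1.1, 3.7]
width: 0.0173
```

It rests on the clip noses (Fz went up). I release and look.

```bash
python3 -m crank '[0,0,0,0,0,0,0,0,0,0,0,0,0,0,0,0,0,0,0,0,-0.03,0,0,0,0,0,-0.09,0,0,0,0,0,-0.13,0,0,0,0,0,-0.14,0,0,0,0,0,-0.14,0,0,0]' 0.6
cat > hood.py <<'E'
from meas import *
import sys
from itertools import product
a=np.radians(-2.3);c,s=np.cos(a),np.sin(a)
def pad(x,y): return np.array([605.4+c*x-s*y,-14.2+s*x+c*y])
for n in sys.argv[2:]:
    f=cam(n);save(f,n+sys.argv[1]);P=pts(f)*1000
    for r in rects(f,.095,.13,amin=300):
        if abs(r[0]-605)<40 and abs(r[1])<60: print(n,r[:6])
    for k,(x,y) in enumerate([(-62,50),(-62,-50),(62,50),(62,-50)]):
        p=pad(x,y); d=np.hypot(P[...,0]-p[0],P[...,1]-p[1])<6; d&=(P[...,2]>90)&(P[...,2]<130)
        print(n,'corner',k+1,p.round(1),d.sum(),np.median(P[d][:,2]).round(1) if d.sum() else None)
E
python3 hood.py 14 wrist scene side; python3 go.py
```

```text
time: 42.68
ee_pos: [0.6055, -0.0142, 0.2778]
tcp_rot: [180.0, 0.1, 177.7]
ft_force: [0.2, 1.3, -0.4]
width: 0.0566
wrist (605.7, -14.3, 160.3, 130.4, -2.3, np.float64(116.7))
wrist corner 1 [545.5  38.2] 117 117.3
wrist corner 2 [541.4 -61.7] 116 117.5
wrist corner 3 [669.4  33.3] 51 117.1
wrist corner 4 [665.3 -66.6] 48 117.1
scene (607.7, -15.5, 163.2, 135.9, -2.6, np.float64(117.5))
scene corner 1 [545.5  38.2] 9 118.4
scene corner 2 [541.4 -61.7] 10 119.8
scene corner 3 [669.4  33.3] 12 118.8
scene corner 4 [665.3 -66.6] 11 118.6
side (606.4, -13.7, 163.5, 137.8, -1.8, np.float64(116.4))
side corner 1 [545.5  38.2] 11 118.5
side corner 2 [541.4 -61.7] 11 117.7
side corner 3 [669.4  33.3] 1 118.6
side corner 4 [665.3 -66.6] 7 116.8
now [604.6 -14.1 275.9] [ 1.7996e+02 -1.3000e-01  1.7772e+02] 0.0563 [-0.62 -0.04 -0.99]
```

View pics/wrist14.png

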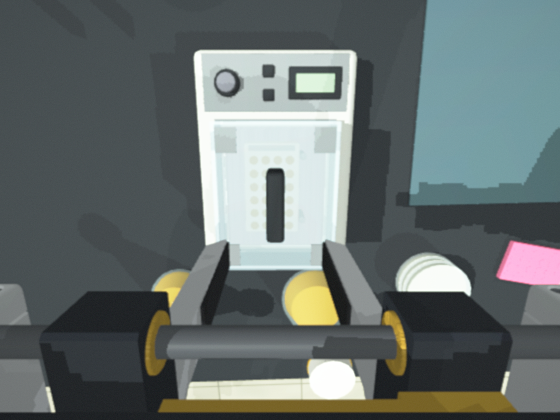

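The hood sits square (605.7,-14.3), all corners about 11 mm above home. I press the two front pads together with the fingers spread to match them.

```bash
python3 go.py 544.6 -11.8 145 -2.3
```

```text
now [604.6 -14.1 275.9] [ 1.7996e+02 -1.3000e-01  1.7772e+02] 0.0563 [-0.62 -0.04 -0.99]
shift [ 0.0598 -0.0002  0.131 ] turn [ 0.001 -0.002  0.   ]
```

```bash
python3 -m crank '[0.058,0,0.01,0,-0.002,0,0.06,0,0.06,0,-0.002,0,0.06,0,0.12,0,-0.002,0,0.06,0,0.131,0,-0.002,0,0.06,0,0.131,0,-0.002,0,0.06,0,0.131,0,-0.002,0]' 0.92
python3 go.py 544.6 -11.8 135 -2.3
```

```text
time: 43.58
ee_pos: [0.5462, -0.012, 0.1474]
tcp_rot: [180.0, 0.2, 177.7]
ft_force: [-0.4, -0.7, 0.1]
width: 0.0861
now [546.2 -12.  147.4] [180.     0.21 177.72] 0.0861 [-0.43 -0.73  0.13]
shift [0.0016 0.0001 0.0124] turn [0.    0.004 0.   ]
```

```bash
python3 -m crank '[0.0015,0,0.006,0,0.003,0,0.0015,0,0.0115,0,0.003,0,0.0015,0,0.013,0,0.003,0,0.0015,0,0.0145,0,0.003,0,0.0015,0,0.0145,0,0.003,0]'
python3 -m crank '[0,0,0.0015,0,0,0,0,0,0.003,0,0,0,0,0,0.003,0,0,0]'
python3 -m crank '[0,0,0.0015,0,0,0,0,0,0.003,0,0,0,0,0,0.003,0,0,0]'
```

```text
time: 44.2
ee_pos: [0.5445, -0.0119, 0.1331]
tcp_rot: [180.0, -0.0, 177.7]
ft_force: [-2.7, 0.5, 2.9]
width: 0.0869
time: 44.58
ee_pos: [0.5447, -0.0119, 0.1307]
tcp_rot: [-180.0, 0.0, 177.7]
ft_force: [-3.7, 0.3, 5.9]
width: 0.0867
time: 44.95
ee_pos: [0.5447, -0.0119, 0.1278]
tcp_rot: [-180.0, 0.0, 177.7]
ft_force: [-2.0, 0.3, 4.1]
width: 0.0862
```

```bash
python3 -m crank '[0,0,0.0015,0,0,0,0,0,0.003,0,0,0,0,0,0.003,0,0,0]'
python3 -m crank '[0,0,0.0012,0,0,0,0,0,0.0025,0,0,0,0,0,0.0025,0,0,0]'
```

```text
time: 45.32
ee_pos: [0.5448, -0.012, 0.1251]
tcp_rot: [-180.0, 0.0, 177.7]
ft_force: [-4.9, 0.8, 6.3]
width: 0.0867
time: 45.7
ee_pos: [0.547, -0.0121, 0.1242]
tcp_rot: [-180.0, 0.4, 177.7]
ft_force: [1.0, 1.0, 7.1]
width: 0.0864
```

```bash
python3 -m crank '[0.001,0,0.0015,0,0,0,0.001,0,0.0025,0,0,0,0.001,0,0.003,0,0,0]'
python3 -m crank '[0,0,0.0015,0,0,0,0,0,0.003,0,0,0,0,0,0.003,0,0,0]'
```

```text
time: 46.08
ee_pos: [0.5471, -0.0121, 0.1242]
tcp_rot: [-180.0, 0.5, 177.7]
ft_force: [-8.7, 2.4, 19.9]
width: 0.0864
time: 46.45
ee_pos: [0.5472, -0.0121, 0.1241]
tcp_rot: [-180.0, 0.4, 177.7]
ft_force: [-13.9, 1.7, 22.2]
width: 0.0865
```

```bash
python3 -m crank '[0,0,-0.02,0,0,0,0,0,-0.05,0,0,0,0,0,-0.1,0,0,0,0,0,-0.12,0,0,0,-0.06,0,-0.14,0,0,0,-0.06,0,-0.14,0,0,0]'
python3 hood.py 15 wrist; python3 go.py 666.4 -16.7 145 -2.3
```

```text
time: 47.2
ee_pos: [0.6086, -0.0148, 0.2636]
tcp_rot: [-180.0, 0.4, 177.7]
ft_force: [-0.2, 1.0, -0.7]
width: 0.0864
wrist (608.4, -14.5, 159.3, 130.5, -2.3, np.float64(106.8))
wrist corner 1 [545.5  38.2] 123 107.5
wrist corner 2 [541.4 -61.7] 118 107.4
wrist corner 3 [669.4  33.3] 90 107.3
wrist corner 4 [665.3 -66.6] 89 107.5
now [607.  -14.5 262.9] [-180.      0.29  177.75] 0.086 [ 1.08  0.08 -0.15]
shift [-5.880e-02  1.000e-04  1.182e-01] turn [-0.     0.005  0.001]
```

View pics/wrist15.png

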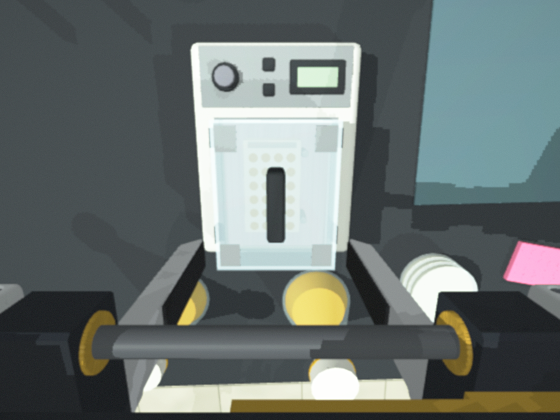

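All four corners read 107.4 mm. To be sure, I press the back pads as well.

```bash
python3 -m crank '[-0.04,0,0.01,0,0.005,0,-0.06,0,0.06,0,0.005,0,-0.06,0,0.11,0,0.005,0,-0.06,0,0.12,0,0.005,0,-0.06,0,0.12,0,0.005,0,-0.06,0,0.12,0,0.005,0]'
python3 go.py 667.4 -16.7 127 -2.3
```

```text
time: 48.0
ee_pos: [0.6688, -0.0171, 0.1462]
tcp_rot: [-180.0, 0.3, 177.7]
ft_force: [-0.8, -0.2, -0.3]
width: 0.0868
now [668.8 -17.1 146.2] [-179.96    0.26  177.75] 0.0868 [-0.79 -0.15 -0.32]
shift [0.0015 0.0004 0.0192] turn [-0.001  0.005  0.001]
```

```bash
python3 -m crank '[0.001,0,0.01,0,0.004,0,0.001,0,0.018,0,0.004,0,0.001,0,0.021,0,0.004,0,0.001,0,0.0225,0,0.004,0,0.001,0,0.0225,0,0.004,0]'
python3 -m crank '[0,0,0.0015,0,0,0,0,0,0.003,0,0,0,0,0,0.003,0,0,0]'
```

```text
time: 48.62
ee_pos: [0.6677, -0.017, 0.1243]
tcp_rot: [-180.0, -0.0, 177.8]
ft_force: [-3.4, 0.7, 4.5]
width: 0.0866
time: 49.0
ee_pos: [0.6678, -0.017, 0.1242]
tcp_rot: [-180.0, -0.1, 177.8]
ft_force: [-9.2, 0.5, 15.0]
width: 0.0864
```

```bash
python3 -m crank '[0,0,0.001,0,0,0,0,0,0.002,0,0,0,0,0,0.003,0,0,0]'
python3 -m crank '[0,0,-0.02,0,0,0,0,0,-0.06,0,0,0,0,0,-0.11,0,0,0,0.05,0,-0.12,0,0,0,0.09,0,-0.12,0,0,0,0.12,0,-0.12,0,0,0,0.12,0,-0.12,0,0,0]' 0 10
python3 hood.py 16 wrist scene side; python3 go.py
python3 - <<'E'
from h import *
for n in ('wrist16','side16'):
    im=cv2.imread('pics/%s.png'%n); c=im[:280,150:400] if 'wrist' in n else im[180:290,210:370]
    cv2.imwrite('pics/%sc.png'%n,cv2.resize(c,None,fx=600/c.shape[0]*.9 if 'wrist' in n else 5,fy=600/c.shape[0]*.9 if 'wrist' in n else 5,interpolation=cv2.INTER_CUBIC))
E
```

```text
time: 49.38
ee_pos: [0.6683, -0.0171, 0.1242]
tcp_rot: [-179.9, -0.0, 177.8]
ft_force: [-8.3, 1.8, 18.8]
width: 0.0862
time: 50.25
ee_pos: [0.5479, -0.0123, 0.2449]
tcp_rot: [-179.9, 0.1, 177.8]
ft_force: [0.4, 0.8, 1.1]
width: 0.0194
wrist (605.0, -14.4, 155.1, 130.3, -2.4, np.float64(106.7))
wrist corner 1 [545.5  38.2] 115 107.3
wrist corner 2 [541.4 -61.7] 114 107.4
wrist corner 3 [669.4  33.3] 0 None
wrist corner 4 [665.3 -66.6] 0 None
scene (610.1, -16.0, 163.0, 135.5, -2.2, np.float64(108.0))
scene corner 1 [545.5  38.2] 12 109.1
scene corner 2 [541.4 -61.7] 11 109.0
scene corner 3 [669.4  33.3] 11 108.5
scene corner 4 [665.3 -66.6] 11 108.9
side (609.7, -14.8, 163.8, 136.8, -2.1, np.float64(107.1))
side corner 1 [545.5  38.2] 10 107.8
side corner 2 [541.4 -61.7] 10 108.0
side corner 3 [669.4  33.3] 1 111.1
side corner 4 [665.3 -66.6] 8 108.4
now [549.6 -12.6 244.7] [-1.7993e+02  6.0000e-02  1.7780e+02] 0.0079 [-0.46  0.6  -0.68]
```

View pics/wrist16c.png

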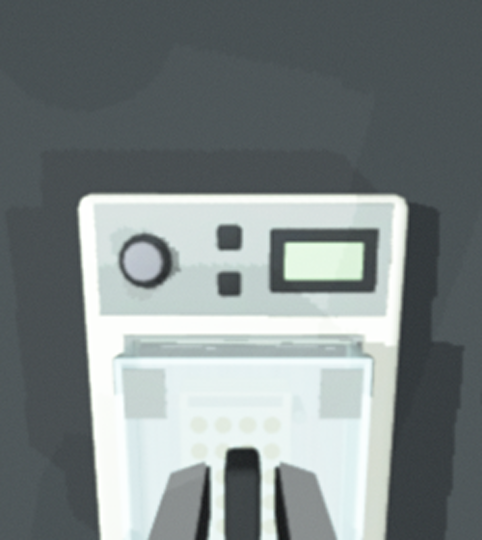

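View pics/side16c.png

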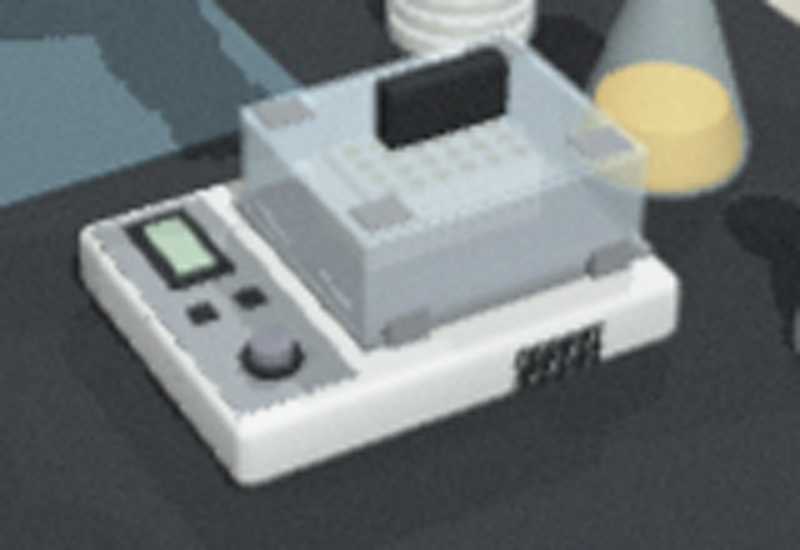

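The hood is home: corners 107.4 mm, solid at 15-20 N, all clip noses over the flange. Next is the key, so I check the collar height first.

```bash
python3 - <<'E'
from meas import *
f=cam('wrist');P=pts(f)*1000
m=(abs(P[...,0]-480)<20)&(abs(P[...,1]+65)<20)&(P[...,2]>56.5)&(P[...,2]<62); q=P[m]
print((q.min(0)+q.max(0))/2,np.ptp(q,axis=0),np.median(q[:,2]))
r=np.hypot(P[...,0]-480.4,P[...,1]+65.2)
for a,b in ((0,4),(4,8),(8,10),(10,11),(11,12.5),(12.5,14),(14,16),(16,20),(20,25)):
    s=(r>=a)&(r<b); print(a,b,s.sum(),np.percentile(P[s][:,2],[5,50,95]).round(1))
E
python3 go.py 480.3 -65.2 90 -2.3
```

```text
[480.40204688 -65.22353563  58.8928658 ] [20.0347109  21.47349447  4.77201394] 58.65163319144301
0 4 45 [57.9 58.7 59.5]
4 8 135 [57.3 58.9 60.1]
8 10 103 [57.2 58.6 59.9]
10 11 58 [50.2 57.3 59. ]
11 12.5 75 [49.4 50.5 52. ]
12.5 14 109 [49.4 50.5 51.8]
14 16 138 [46.  49.6 51.4]
16 20 387 [45.1 46.4 47.5]
20 25 593 [45.2 46.3 47.6]
now [549.6 -12.6 244.5] [-1.7993e+02  3.0000e-02  1.7781e+02] 0.0041 [ 0.65 -0.03 -0.79]
shift [ 0.0673 -0.055   0.1546] turn [-0.001  0.     0.002]
```

```bash
python3 -m crank '[0.03,-0.02,0.01,0,0,0.002,0.067,-0.055,0.05,0,0,0.002,0.067,-0.055,0.1,0,0,0.002,0.067,-0.055,0.14,0,0,0.002,0.067,-0.055,0.154,0,0,0.002,0.067,-0.055,0.154,0,0,0.002,0.067,-0.055,0.154,0,0,0.002]' 0 10
python3 go.py 480.4 -65.2 77 -2.3
```

```text
time: 51.32
ee_pos: [0.4823, -0.0656, 0.0924]
tcp_rot: [-179.9, 0.2, 177.7]
ft_force: [0.3, 0.7, 0.4]
width: 0.0007
now [482.3 -65.6  92.4] [-179.87    0.2   177.71] 0.0007 [0.33 0.67 0.41]
shift [0.0019 0.0004 0.0154] turn [-0.002  0.004  0.   ]
```

```bash
python3 -m crank '[0.0018,0.0004,0.006,-0.002,0.003,0,0.0018,0.0004,0.011,-0.002,0.003,0,0.0018,0.0004,0.014,-0.002,0.003,0,0.0018,0.0004,0.014,-0.002,0.003,0,0.0018,0.0004,0.014,-0.002,0.003,0]'
python3 go.py 480.4 -65.2 72 -2.3
```

```text
time: 51.95
ee_pos: [0.4805, -0.0652, 0.0784]
tcp_rot: [-180.0, 0.0, 177.7]
ft_force: [0.7, 0.9, -0.1]
width: 0.0006
now [480.5 -65.2  78.4] [-1.7999e+02  3.0000e-02  1.7771e+02] 0.0006 [ 0.66  0.94 -0.12]
shift [ 0.0002 -0.      0.0064] turn [-0.     0.001  0.   ]
```

```bash
python3 -m crank '[0,0,0.0015,0,0,0,0,0,0.003,0,0,0,0,0,0.003,0,0,0]'
python3 -m crank '[0,0,0.0005,0,0,0,0,0,0.001,0,0,0,0,0,0.001,0,0,0]'
```

```text
time: 52.32
ee_pos: [0.4807, -0.0653, 0.0756]
tcp_rot: [-180.0, 0.0, 177.7]
ft_force: [-1.0, -0.3, 2.8]
width: 0.0006
time: 52.7
ee_pos: [0.4807, -0.0653, 0.0748]
tcp_rot: [-180.0, 0.0, 177.7]
ft_force: [-0.4, 0.4, 4.8]
width: 0.0008
```

```bash
python3 -m crank '[0,0,0.0005,0,0,0,0,0,0.001,0,0,0,0,0,0.001,0,0,0]'
```

```text
time: 53.08
ee_pos: [0.4807, -0.0653, 0.0737]
tcp_rot: [-180.0, 0.0, 177.7]
ft_force: [-1.0, 0.4, 4.3]
width: 0.0002
```

```bash
python3 -m crank '[0,0,0.0005,0,0,0,0,0,0.001,0,0,0,0,0,0.001,0,0,0]'
```

```text
time: 53.45
ee_pos: [0.4807, -0.0653, 0.0727]
tcp_rot: [-180.0, 0.0, 177.7]
ft_force: [-1.3, 0.4, 3.2]
width: 0.0005
```

```bash
python3 -m crank '[0,0,0.0004,0,0,0,0,0,0.0008,0,0,0,0,0,0.0008,0,0,0]'
```

```text
time: 53.82
ee_pos: [0.4807, -0.0653, 0.0717]
tcp_rot: [-180.0, 0.0, 177.7]
ft_force: [-1.1, -0.5, 3.1]
width: 0.0003
```

The dome gave way: the force peaked at about 4.8 N and fell to 3 N at roughly 4.3 mm of travel. I let go and retreat.

```bash
python3 -m crank '[0,0,-0.005,0,0,0,0,0,-0.03,0,0,0,0,0,-0.08,0,0,0,0,0,-0.14,0,0,0,-0.06,0.03,-0.2,0,0,0,-0.1,0.05,-0.22,0,0,0,-0.1,0.05,-0.22,0,0,0,-0.1,0.05,-0.22,0,0,0]'
python3 hood.py 20 wrist scene side
python3 - <<'E'
from meas import *
f=cam('wrist');P=pts(f)*1000
r=np.hypot(P[...,0]-480.4,P[...,1]+65.2)<7; print('key',np.median(P[r][:,2]))
a=np.radians(-2.3);Rm=np.array([[np.cos(a),np.sin(a)],[-np.sin(a),np.cos(a)]])
im=cv2.imread('pics/wrist20.png');u,v=proj(f,np.array([.6,-.014,.1])).astype(int)
c=im[max(v-120,0):v+90,u-120:u+120];cv2.imwrite('pics/w20c.png',cv2.resize(c,None,fx=2.8,fy=2.8,interpolation=cv2.INTER_CUBIC))
E
python3 go.py
```

```text
time: 54.82
ee_pos: [0.5822, -0.0191, 0.291]
tcp_rot: [-180.0, -0.0, 177.8]
ft_force: [0.3, 0.7, -0.3]
width: 0.0003
wrist (607.8, -14.4, 159.9, 130.2, -2.3, np.float64(106.8))
wrist corner 1 [545.5  38.2] 95 107.7
wrist corner 2 [541.4 -61.7] 95 107.3
wrist corner 3 [669.4  33.3] 73 107.4
wrist corner 4 [665.3 -66.6] 77 107.3
scene (610.4, -15.5, 163.3, 134.7, -2.2, np.float64(107.9))
scene corner 1 [545.5  38.2] 10 108.2
scene corner 2 [541.4 -61.7] 11 108.5
scene corner 3 [669.4  33.3] 10 108.6
scene corner 4 [665.3 -66.6] 10 108.2
side (609.4, -14.0, 163.6, 135.5, -2.1, np.float64(107.2))
side corner 1 [545.5  38.2] 12 108.9
side corner 2 [541.4 -61.7] 11 108.0
side corner 3 [669.4  33.3] 0 None
side corner 4 [665.3 -66.6] 13 108.5
key 58.791016534957606
now [581.  -19.7 290.3] [ 1.7999e+02 -1.1000e-01  1.7765e+02] 0.0004 [-0.25  0.42  0.04]
```

View pics/w20c.png

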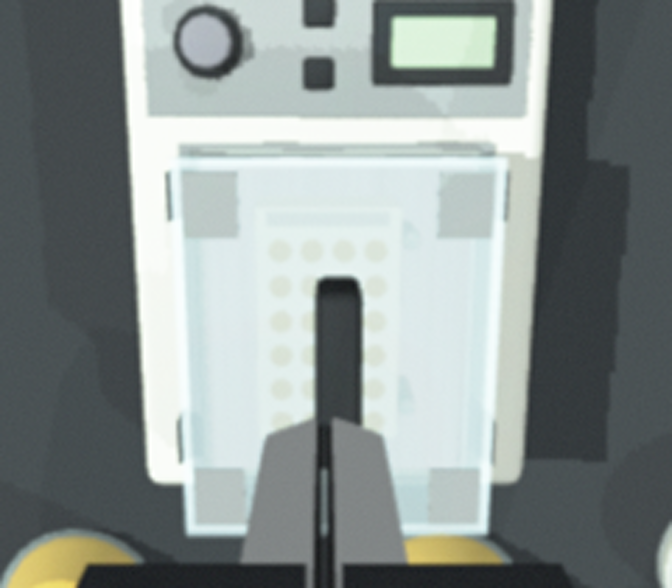

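View pics/scene20.png

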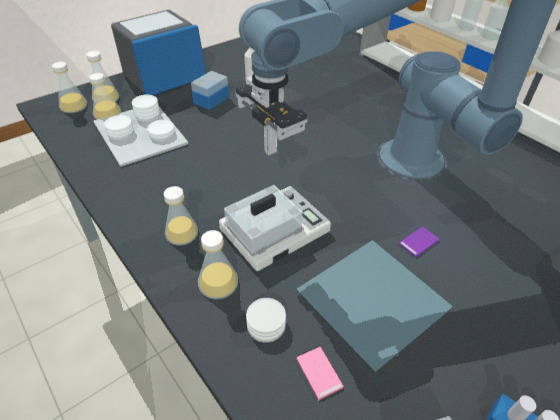

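The hood is home, the key is back up at 58.8 mm, the pile shows square through the hood, the flasks and dishes have not moved, and the robot is clear. I hand in.

```bash
python3 -c "
from workcell import ctrl
print(ctrl.hand_in())"
```

```text
the job is handed in; nothing more can be done
None
```

I stacked all four white panels on the heated plate, tapped them square against the pins, set the hood and pressed it home, and clicked the start key. The job was handed in at about 55 s; no verdict is reported.

- **Pile:** Taps from -y and -x ended in firm contact at 7–9 N. Afterwards the top panel's edges were within about 0.6 mm of the squared-up place, and the faces of all four layers looked flush. I did not measure the pile again under the hood; it looked square through the roof.
- **Hood:** It was knocked about 3 cm aside before I picked it up, so I measured its position again. I pressed the front pads as a pair and then the back pads as a pair. All four corners went down on the front press. They read 107.3–107.7 mm in the wrist camera (home is 107). The fixed cameras gave 108.0–108.9 mm, and one corner could not be read from the side. I put that difference down to those cameras, because both pairs stopped dead at the home height when pressed with about 20 N. The clip values could not be read directly. The hood sits about 2–3 mm towards the back, about the limit of its play.
- **Start key:** The force peaked near 4.8 N and fell to about 3 N at roughly 4.3 mm of travel, so it clicked without reaching its stop. After release the key top was back at 58.8 mm.
- **Everything else:** The flasks, dishes, and pink and purple look-alikes were not touched and look unmoved. The robot ended clear of everything.

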